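# Lock the toy-shelf tier with its wedges and load the toys

### The arm

A 6-joint arm with a two-finger parallel gripper is mounted at the origin on the work surface. World frame = base frame: x ahead of the robot, y to its left, z up, the work surface at z = 0. Lengths are in mm, angles in rad, forces in N, time in s.
With the tool pointing down it reaches from about 275 to 750 mm from the base axis. Payload 10.2 kg.
Tool frame: the origin (TCP) lies on the front face of the gripper's body, between the roots of the fingers; the fingertips stand 73 mm ahead of it and the grasp point (between the pads) lies 54 mm ahead of it; z points along the fingers, y is the line along which they close (so a half turn about z gives the same grasp; the last joint's range is limited). The gripper opens to 85 mm and grips with 20 to 120 N. Pads are 22 mm wide; open, the fingers measure 114 mm over their backs; the gripper's body (76 mm by 85 mm) begins 54 mm behind the grasp point. The pads swing forward as they close: fully open they stand 13 mm farther back than shut.
Start: joints at [0.933, 0.313, 1.498, -0, 1.331, -0.223], TCP at [211.592, 480.48, 303.894] pointing down, gripper open.
Joint ranges: [-2.94, 2.94], [-0.97, 2.17], [0.19, 2.56], [-1.23, 4.37], [0.02, 3.11], [-2.88, 2.88]. Speed limits (rad/s): [2.39, 2.39, 3.01, 3.14, 3.14, 3.14].

### API

Orientations are given as a unit quaternion [w, x, y, z].
In Python, from rig import * gives the robot as it stands.
- The arm moves only by the tool step_arm, never from a script. Its argument "plan" is a list of rows, each an object with "offset": the shift along the tool's x, y, z in cm, a list of three; "rot": the turn, a rotation vector about the tool's x, y, z in degrees, a list of three; "gripper": the finger opening in cm, from 0 to 8.54. In form: [{"offset": [x, y, z], "rot": [wx, wy, wz], "gripper": gripper}, ...]. A call has 1 to 12 rows; each row is the pose to reach, as a shift and turn from the pose commanded when the call began, along the tool's axes at that moment; what a row does not reach only later rows make up. A row lasts 1/10 s, in which the tool goes at most 50 mm and 8.59 degrees, less where a joint would pass 70% of its speed; a pose out of reach is approached as far as the arm can. A call with a gripper value outside its range is refused whole. The fingers move at their own pace and stop on an object; "squeeze" is the grip in N (left out, the last holds). Time passes only in rows, so rows that repeat a pose let the fingers close. It gives the time, the measured TCP pose, the force, the opening and the grip force at its end, in the units of the state.
- sense(): the state, without advancing time (a new reading comes with each control period).
- capture(name): name is "side" or "top" or "wrist"; returns a dict with "color" (384x512x3 uint8, red, green, blue), "depth" (384x512 float32, mm along the optical axis (not along the pixel's ray), 0 where there is no reading), "vertical_fov" (degrees; the focal length in pixels is half the picture's height over the tangent of half this angle, whatever the lens; pixels are square), "cx", "cy" (the principal point, pixels), "rvec" (rotation vector, rad) and "tvec" (3), from world to camera coordinates, as OpenCV has them; the wrist camera has in their place "mount" (4x4, takes a point from camera to tool coordinates, whose origin is the TCP and whose axes are the flange's). Camera axes: x right, y down, z forward; pixel columns grow to the right and rows downward; lengths in mm; the calibration is good to about 2 mm. The wrist camera is an equidistant fisheye: a pixel r from the principal point sees the ray r / f radians off the axis. A picture is of the moment at which its call begins: read the wrist's pose just before it.
- finish_job(): hands the job in; it is judged then, once.
The state is a dict: "time_s": time; "joints": joint angles; "dq": joint speeds; "tau": joint torques, N m; "eef_pos": TCP position; "ee_rot": TCP orientation; "force": force on the tool from outside, world axes, zero at the start; "wrist_torque": the same for the moment, N m; "grip_width": opening from 0.0 (shut) to 1.0 (fully open); "grip_force": force on a finger pad.
Only numpy, scipy, OpenCV 4.12 (cv2) and the standard library are available. Lean on these libraries where they do the work, as an engineer would, in place of code of your own. Each camera call takes 0.05 s, during which the arm holds its last target. There are 200 camera calls.

### The job

The ash tier's two orange wedges are only started: with the wooden pounder, and not with the hand, tap both fully home until they stop with their caps down on the blocks. Only when both are home, load every toy that is there of the fire engine, bamboo rattle, yellow arch block and steel teapot into the tier, each lying or standing the right way up on its floor, and see that the pounder ends up standing upright on its cork pad. Leave the snow globe, steel cup, green stacking cone and blue block where they are.

Things in the scene. Friction and masses are not known exactly. Their poses are not given: they have to be found in the camera images.
- tier_in (a point): centre of the inner floor of the light ash stacking tier, a fixed open tray 300 x 270 mm (x by y) outside, walls 60 mm high above the table and 10 mm thick (inside 280 x 250 mm), floor 10 mm above the table. Axes: the tray's own, z up. Outside its +y and -y walls stand wooden wedge blocks, 56 x 40 mm, 70 mm high, centred 155 mm from the tray's centre, each with a slot in its top holding an orange wedge
- wedge_left_top (a point): centre of the top of the orange cap (38 x 30 x 10 mm, in the tray's x and y) of the wedge in the block at the tray's +y side. 120 mm above the table at joint 0, 80 mm when fully home (cap underside on the 70 mm block). Same axes as the tray
- wedge_right_top (a point): the same for the wedge in the block at the tray's -y side
- wedge_left (a joint): how far the left (+y) wedge has been driven down, m: 0 = as far out as it goes, 0.040 = fully home, cap flat on its block (hard stop). It starts at 0 to 0.016 and slides straight down only, resisting with about 8 N plus 1.2 N for each 10 mm/s; it stays where it is left
- wedge_right (a joint): how far the right (-y) wedge has been driven down, m: 0 = as far out as it goes, 0.040 = fully home, cap flat on its block (hard stop). It starts at 0 to 0.016 and slides straight down only, resisting with about 8 N plus 1.2 N for each 10 mm/s; it stays where it is left
- pad_center (a point): centre (half-way up, 3 mm above the table) of the round cork pad, 110 mm across, 6 mm thick, fixed to the table; the pounder stands on it
- pounder_grip (a point): turned wooden pounder, about 0.3 kg, standing upright: a round flat-footed head 54 mm across and 50 mm tall, with a plain round handle 30 mm across above it, 130 mm tall overall. Point: on its axis in the handle, 95 mm above the foot and 35 mm below the top; z points up the handle. It strikes with the flat foot
- engine_c (a point): red wooden fire engine, 108 x 44 mm, body top 42 mm high, cab (at +x end) 60 mm. Absent in some runs. To be loaded. Point: its centre. 26 mm above its underside; x along its length, y across its 44 mm width, z up
- rattle_c (a point): bamboo rattle: round stick 22 mm across and 58 mm long between two 44 mm square, 26 mm thick end knobs with green bands, 110 mm overall, lying flat. Absent in some runs. To be loaded. Point: its centre. On the stick, 22 mm above its underside; x along the stick, z up
- arch_c (a point): yellow wooden arch block (bridge), 90 x 48 mm, 44 mm high, the underpass (38 mm wide, 20 mm high) running along y under its middle. Absent in some runs. To be loaded. Point: its centre. 22 mm above its underside; x along its length, y across its 48 mm width, z up
- teapot_c (a point): stainless steel toy teapot, round body 56 mm across and 50 mm tall with a lid knob to 60 mm; spout towards +x, handle towards -x, 100 mm overall. Absent in some runs. To be loaded. Point: its centre. On its axis, 26 mm above its underside; y across the bare sides of the body, z up
- globe: bystander: glass snow globe, 68 mm across, 84 mm tall; origin centre of underside
- cup: bystander: small steel toy cup, 60 mm across, 50 mm tall; origin centre of underside
- top_toy: bystander: green stacking cone, 60 mm across, 64 mm tall; origin centre of underside
- abc_block: bystander: blue wooden block, 50 mm; origin centre of underside
Not all that is in view belongs to the job. What is shaped like the part that bears pounder_grip but turquoise is not meant. What is shaped like the part that bears teapot_c but purple is not meant.

How it is judged (in metres and radians):
On the way, in this order (a step that is already met when the one before it is completed fails the run):
1. the pounder strikes a wedge ((contact force between pounder and wedge_left above 3 N or contact force between pounder and wedge_right above 3 N)).
2. both wedges are fully home (value of joint each of wedge_left, wedge_right above 0.037 m), for 0.2 s.
At the end, for the whole second after the job is handed in: Both wedges at least 37 of 40 mm in; each toy present at rest on the tier floor (12 mm), centre within 133 mm (x), 118 mm (y) of the tier centre, upright within 0.3 rad; pounder at rest upright (0.12 rad) on the pad, axis within 35 mm of its centre (all of step 2 and x of engine_c in the frame of tier_in between -0.133 and 0.133 m and y of engine_c in the frame of tier_in between -0.118 and 0.118 m and z of each of engine_c, teapot_c in the frame of tier_in below 0.038 m and angle between each of engine_c, rattle_c, arch_c, teapot_c's own z axis and vertical below 0.3 rad and linear speed of each of engine, rattle, arch, teapot, pounder below 0.03 m/s and x of rattle_c in the frame of tier_in between -0.133 and 0.133 m and y of rattle_c in the frame of tier_in between -0.118 and 0.118 m and z of each of rattle_c, arch_c in the frame of tier_in below 0.034 m and x of arch_c in the frame of tier_in between -0.133 and 0.133 m and y of arch_c in the frame of tier_in between -0.118 and 0.118 m and x of teapot_c in the frame of tier_in between -0.133 and 0.133 m and y of teapot_c in the frame of tier_in between -0.118 and 0.118 m and horizontal distance between pounder_grip and pad_center below 0.035 m and angle between pounder_grip's own z axis and vertical below 0.12 rad and z of pounder_grip in the frame of pad_center below 0.108 m); the robot touches nothing.
It fails at once if the hand or arm, instead of the pounder, pushes a wedge (contact force between any of the fingers, the arm and wedge_left above 2 N or contact force between any of the fingers, the arm and wedge_right above 2 N).
It fails at once if a bystander (snow globe, steel cup, green stacking cone, blue block) is moved more than 5 cm or tipped over (distance of any of globe, cup, top_toy, abc_block from where it was at the start of the episode above 0.05 m or angle between any of globe, cup, top_toy, abc_block's own z axis and vertical above 0.6 rad).
It fails at once if a toy is put into the tier before both wedges are home (value of joint any of wedge_left, wedge_right below 0.036 m and ((x of engine_c in the frame of tier_in between -0.135 and 0.135 m and y of engine_c in the frame of tier_in between -0.12 and 0.12 m and z of engine_c in the frame of tier_in below 0.05 m) or (x of rattle_c in the frame of tier_in between -0.135 and 0.135 m and y of rattle_c in the frame of tier_in between -0.12 and 0.12 m and z of rattle_c in the frame of tier_in below 0.05 m) or (x of arch_c in the frame of tier_in between -0.135 and 0.135 m and y of arch_c in the frame of tier_in between -0.12 and 0.12 m and z of arch_c in the frame of tier_in below 0.05 m) or (x of teapot_c in the frame of tier_in between -0.135 and 0.135 m and y of teapot_c in the frame of tier_in between -0.12 and 0.12 m and z of teapot_c in the frame of tier_in below 0.05 m))).
Of engine, rattle, arch, teapot only 3 to 4 are there at a start; the rules pass over those that are not, and their reading is None.
At some moment in a run one of engine, rattle, arch, teapot may be knocked a few centimetres aside while the robot is not near it.
It also fails if it takes over 210 s, if anything falls off the work surface, if the arm or the gripper's body presses on something with over 40 N, if the wrist force passes 120 N, or if a joint passes its speed limit or range.

## Working session

There is one attempt and no reset: what is moved stays moved. The work goes in short steps, Python scripts to look and compute and a tool call to move; the robot and the scene stay as the last step left them, time stands still between calls to the robot, and variables do not carry over. Pictures are saved under pics/ and viewed, at most 14 in all, crops included, and the job is handed in when it is done.

Besides the shell and the picture viewer there is one more tool, called after ">>>" as name(argument=value, ...) on one line, values as JSON. step_arm: Moves the arm, as the interface text tells. Its arguments: {"type":"object","properties":{"plan":{"type":"array"},"squeeze":{"type":"number"}},"required":["plan"]}

```bash
ls; mkdir -p pics; cat > h.py <<'E'
from rig import *
import numpy as np, cv2, pickle
from scipy.spatial.transform import Rotation as R
def cam(n):
    s=sense(); c=capture(n); c['s']=s
    c['f']=192/np.tan(np.radians(c['vertical_fov'])/2)
    if n!='wrist':
        M=np.eye(4); M[:3,:3]=cv2.Rodrigues(np.array(c['rvec'],float))[0]; M[:3,3]=c['tvec']; c['T']=np.linalg.inv(M)
    else:
        q=s['ee_rot']; M=np.eye(4); M[:3,:3]=R.from_quat([q[1],q[2],q[3],q[0]]).as_matrix(); M[:3,3]=s['eef_pos']; c['T']=M@np.array(c['mount'])
    c['fish']=n=='wrist'
    return c
def rays(c,u,v):
    x=(np.asarray(u,float)-c['cx'])/c['f'];y=(np.asarray(v,float)-c['cy'])/c['f']
    if c['fish']:
        r=np.hypot(x,y)+1e-9; d=np.stack([x/r*np.sin(r),y/r*np.sin(r),np.cos(r)],-1)
    else: d=np.stack([x,y,np.ones_like(x)],-1)
    return d
def plane(c,u,v,z):
    d=rays(c,u,v)@c['T'][:3,:3].T; o=c['T'][:3,3]
    return o+d*((z-o[2])/d[...,2])[...,None]
def cloud(c):
    v,u=np.mgrid[0:384,0:512]; d=rays(c,u,v); d=d/d[...,2:3]
    P=(d*c['depth'][...,None])@c['T'][:3,:3].T+c['T'][:3,3]; P[c['depth']<=0]=np.nan
    return P
def save(c,name,box=None,s=1):
    im=c['color'][...,::-1]
    if box: im=im[box[1]:box[3],box[0]:box[2]]
    cv2.imwrite('pics/'+name,cv2.resize(im,None,fx=s,fy=s,interpolation=cv2.INTER_NEAREST))
E
python3 - <<'E'
from h import *
s=sense(); print(s)
for n in('top','side'):
    c=cam(n); pickle.dump(c,open(n+'.pkl','wb')); save(c,n+'0.png',s=1.5); print(n,c['T'],c['f'],c['cx'],c['cy'])
E
```

```text
pics
{'time_s': 0.0, 'joints': array([ 9.32617572e-01,  3.13483355e-01,  1.49843818e+00,  5.80153876e-06,
        1.33101488e+00, -2.23370141e-01]), 'dq': array([ 0.00175883,  0.00129854,  0.0011387 , -0.00089102, -0.00015623,
       -0.00095383]), 'tau': array([-1.33855992e-03, -4.12274909e+01, -2.59728670e+01, -3.48667090e-04,
        4.37758208e-03,  9.47535256e-06]), 'eef_pos': array([211.47791885, 480.34269503, 303.31753721]), 'ee_rot': array([-2.83118574e-04,  2.05921162e-01,  9.78568354e-01, -6.09319334e-04]), 'force': array([ 0.23367567, -0.23806166,  0.00073192]), 'wrist_torque': array([-0.00033505,  0.00815179, -0.00360294]), 'grip_force': 0.0, 'grip_width': 1.0052100606430698}
top [[-2.97139621e-02 -9.82838658e-01  1.82058377e-01  3.09346908e+02]
 [-9.99497495e-01  2.72038125e-02 -1.62699029e-02 -3.88986129e+01]
 [ 1.10380076e-02 -1.82450335e-01 -9.83153110e-01  1.26315107e+03]
 [ 0.00000000e+00  0.00000000e+00  0.00000000e+00  1.00000000e+00]] 416.5397800625006 256.46266662998414 195.64113955514387
side [[ 8.55199476e-01 -3.62645756e-01  3.70299760e-01  8.60212030e+01]
 [-5.18220397e-01 -5.85836493e-01  6.23091665e-01 -7.74895512e+02]
 [-9.02643519e-03 -7.24764554e-01 -6.88937490e-01  9.14311323e+02]
 [ 0.00000000e+00  0.00000000e+00  0.00000000e+00  1.00000000e+00]] 349.1798157742242 252.45328710273193 185.942124340241
```

View pics/top0.png

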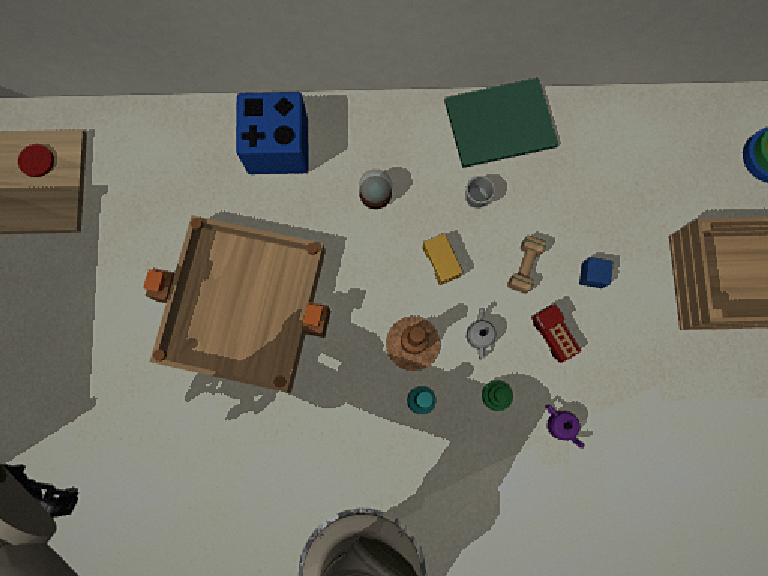

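View pics/side0.png

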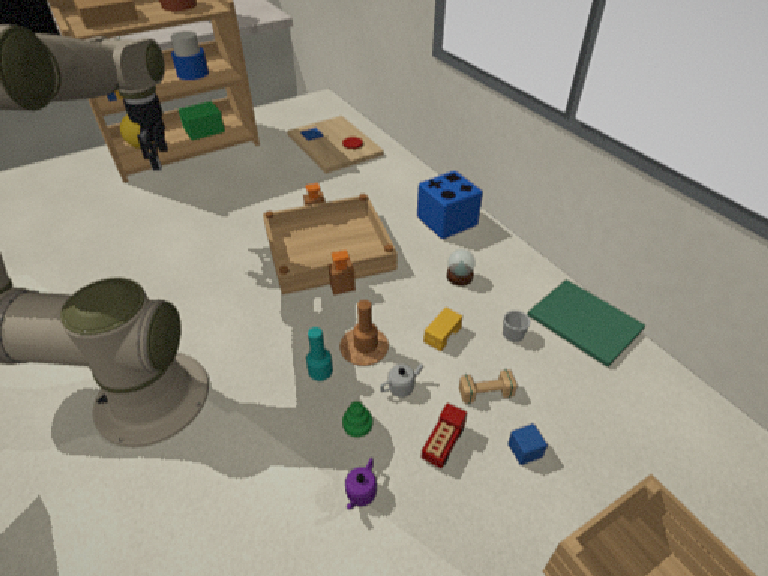

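The top view (shown pixels) holds these candidates:
- **Pounder:** the wooden one on cork at (415,338), against a turquoise one at (422,400).
- **Teapot:** the steel one at (482,333), against a purple one at (565,425), with a steel cup at (479,191).
- **Tier:** the tray with orange wedges at (240,305), against the slatted crate at (725,275).

All four toys are present: arch (442,258), rattle (527,264), engine (556,333) and teapot. I choose wood on cork, steel with a spout, and the tray with wedges.

```bash
cat > m1.py <<'E'
from h import *
c=pickle.load(open('top.pkl','rb')); P=cloud(c)
print('table z',np.nanmedian(P[250:270,60:200,2]))
hsv=cv2.cvtColor(c['color'],cv2.COLOR_RGB2HSV)
def obj(name,box,zmin,zmax=200,mask=None):
    x0,y0,x1,y1=[int(b/1.5) for b in box]
    Q=P[y0:y1,x0:x1]; m=(Q[...,2]>zmin)&(Q[...,2]<zmax)
    if mask is not None: m&=mask[y0:y1,x0:x1]
    q=Q[m]; r=cv2.minAreaRect(q[:,:2].astype(np.float32))
    print(name,len(q),'med',np.median(q,0).round(1),'zmax',np.percentile(q[:,2],98).round(1),'rect',np.round(r[0],1),np.round(r[1],1),round(r[2],1))
    return q
org=(hsv[...,0]<12)&(hsv[...,1]>190)&(hsv[...,2]>120)
obj('wedgeL',(130,255,185,310),60,140,org)
obj('wedgeR',(290,290,340,345),60,140,org)
obj('tray',(140,205,345,400),45,75)
obj('padpound',(380,305,450,375),3,160)
obj('head',(380,305,450,375),35,58)
obj('handle top',(380,305,450,375),110,150)
obj('arch',(415,225,470,290),30,60)
obj('rattle',(500,228,555,300),12,60)
obj('rattle knobs',(500,228,555,300),34,60)
obj('engine',(525,295,588,368),30,80)
obj('cab',(525,295,588,368),51,80)
obj('teapot',(460,298,503,362),12,80)
obj('knob',(460,298,503,362),52,80)
obj('globe',(355,160,400,212),30,100)
obj('cup',(460,170,500,212),30,100)
obj('cone',(478,378,518,415),10,100)
obj('blue',(575,250,620,292),35,100)
obj('turq',(400,380,442,418),20,150)
obj('purple',(540,398,590,450),12,80)
E
python3 m1.py
```

```text
table z 0.25598160721074237
wedgeL 49 med [567.1 386.7 103.8] zmax 107.7 rect [563.3 380.4] [25.2 36.5] 76.2
wedgeR 37 med [491.7  81.7 107.9] zmax 111.9 rect [488.4  78.5] [26.5 36.9] 75.2
tray 2020 med [536.  249.2  60.3] zmax 72.7 rect [526.7 228.8] [350.4 301. ] 76.0
padpound 996 med [ 435.4 -108.5    6.9] zmax 136.7 rect [ 448.  -116.4] [140.  140.3] 88.4
head 85 med [ 429.5 -105.3   55.5] zmax 57.8 rect [ 441.5 -112. ] [51.5 47.1] 69.5
handle top 101 med [ 443.5 -113.5  134.4] zmax 140.6 rect [ 443.4 -113.7] [27.2 28.3] 46.5
arch 482 med [ 607.1 -176.1   43.6] zmax 48.0 rect [ 608.7 -176.7] [90.1 48.2] 21.2
rattle 425 med [ 593.2 -347.3   38.9] zmax 47.1 rect [ 592.9 -348.7] [ 43.6 110.9] 67.5
rattle knobs 254 med [ 598.7 -348.8   42.4] zmax 47.2 rect [ 593.4 -349. ] [ 43.  109.8] 67.9
engine 585 med [ 449.8 -394.    45.2] zmax 63.7 rect [ 449.  -396.6] [107.8  45.7] 28.6
cab 188 med [ 478.  -379.2   59.6] zmax 64.7 rect [ 462.6 -388.7] [71.7 45.4] 27.7
teapot 349 med [ 449.7 -244.5   46.7] zmax 60.6 rect [ 452.  -246.4] [54.3 85.6] 57.5
knob 25 med [ 450.1 -246.2   58.5] zmax 63.5 rect [ 452.2 -251. ] [20.8 31. ] 15.0
globe 388 med [750.2 -45.2  72.9] zmax 85.3 rect [756.8 -44.4] [64.3 62. ] 89.8
cup 136 med [ 756.1 -262.4   46.8] zmax 53.1 rect [ 746.8 -259.2] [57.1 56.8] 54.1
cone 329 med [ 330.4 -269.8   40.3] zmax 65.0 rect [ 331.2 -274.6] [57.6 57.7] 72.3
blue 296 med [ 569.7 -485.9   48.6] zmax 54.4 rect [ 570.6 -488.2] [51.  50.3] 78.7
turq 279 med [ 325.5 -118.4   53.7] zmax 132.2 rect [ 326.  -122.7] [52.5 51. ] 43.9
purple 393 med [ 270.6 -391.3   45.9] zmax 60.1 rect [ 269.4 -397.5] [86.  54.7] 65.7
```

```bash
python3 - <<'E'
from h import *
c=pickle.load(open('side.pkl','rb')); save(c,'crop0.png',(180,120,380,345),2.5)
E
```

```text
(no output)
```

View pics/crop0.png

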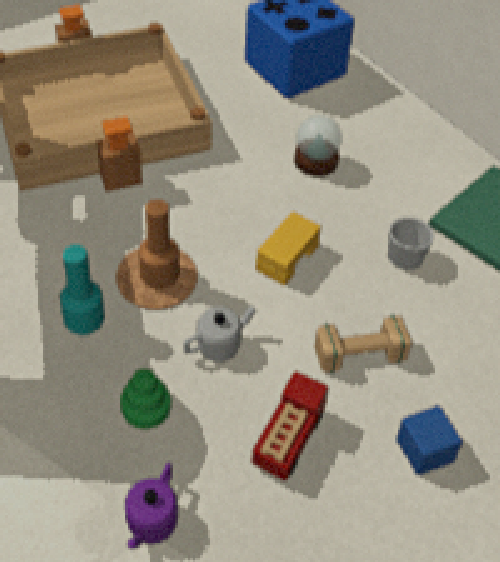

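The crop confirms the choice: the wooden pounder stands on cork at (158,245), the turquoise one is a decoy at (80,290), and the steel teapot is at (218,335). Next I work out the move to the pounder.

```bash
cat > go.py <<'E'
# usage: go.py x y z [yaw of tool y, deg]  -> offset (cm) and rot for step_arm
import sys
from h import *
a=[float(v) for v in sys.argv[1:]]
def go(x,y,z,yaw=None):
    s=sense(); q=s['ee_rot']; r=R.from_quat([q[1],q[2],q[3],q[0]]); m=r.as_matrix()
    cur=np.degrees(np.arctan2(m[1,1],m[0,1]))
    d=0 if yaw is None else (yaw-cur+90)%180-90
    down=R.from_matrix(np.array([[np.sin(np.radians(cur+d)),np.cos(np.radians(cur+d)),0],[-np.cos(np.radians(cur+d)),np.sin(np.radians(cur+d)),0],[0,0,-1]]).T.T) if 0 else None
    t=np.radians(cur+d); Y=np.array([np.cos(t),np.sin(t),0]); Z=np.array([0,0,-1.]); T=np.stack([np.cross(Y,Z),Y,Z],1)
    rot=np.degrees((r.inv()*R.from_matrix(T)).as_rotvec())
    off=r.inv().apply(np.array([x,y,z])-s['eef_pos'])/10
    print('off',off.round(2),'rot',rot.round(1),'rows>=',int(np.ceil(max(np.linalg.norm(off)/5,np.linalg.norm(rot)/8.59))),'cur',s['eef_pos'].round(1),'yaw',round(cur,1),'j',s['joints'].round(2),'F',s['force'].round(1),'gw',round(s['grip_width'],3),'gf',round(s['grip_force'],1),'t',s['time_s'])
if a: go(*a)
E
python3 go.py 443.5 -113.5 270
```

```text
off [-45.17 -45.     3.38] rot [-0.1 -0.  -0. ] rows>= 13 cur [211.5 480.4 303.4] yaw 66.2 j [ 0.93  0.31  1.5  -0.    1.33 -0.22] F [-0.2  0.8 -0.7] gw 1.0 gf 0.0 t 0.1
```

>>> step_arm(plan=[{"offset": [-45.2, -45, 3.4], "rot": [0, 0, 0], "gripper": 8.5}, {"offset": [-45.2, -45, 3.4], "rot": [0, 0, 0], "gripper": 8.5}, {"offset": [-45.2, -45, 3.4], "rot": [0, 0, 0], "gripper": 8.5}, {"offset": [-45.2, -45, 3.4], "rot": [0, 0, 0], "gripper": 8.5}, {"offset": [-45.2, -45, 3.4], "rot": [0, 0, 0], "gripper": 8.5}, {"offset": [-45.2, -45, 3.4], "rot": [0, 0, 0], "gripper": 8.5}, {"offset": [-45.2, -45, 3.4], "rot": [0, 0, 0], "gripper": 8.5}, {"offset": [-45.2, -45, 3.4], "rot": [0, 0, 0], "gripper": 8.5}, {"offset": [-45.2, -45, 3.4], "rot": [0, 0, 0], "gripper": 8.5}, {"offset": [-45.2, -45, 3.4], "rot": [0, 0, 0], "gripper": 8.5}, {"offset": [-45.2, -45, 3.4], "rot": [0, 0, 0], "gripper": 8.5}, {"offset": [-45.2, -45, 3.4], "rot": [0, 0, 0], "gripper": 8.5}])

```text
time_s: 1.3
eef_pos: [430.0, -79.7, 271.8]
ee_rot: [-0.0, 0.206, 0.979, 0.0]
force: [1.8, 0.8, -0.1]
grip_width: 0.994
grip_force: 0.0
```

>>> step_arm(plan=[{"offset": [0, 0, 0], "rot": [0, 0, 0], "gripper": 8.5}, {"offset": [0, 0, 0], "rot": [0, 0, 0], "gripper": 8.5}, {"offset": [0, 0, 0], "rot": [0, 0, 0], "gripper": 8.5}])

```text
time_s: 1.6
eef_pos: [429.5, -76.7, 271.8]
ee_rot: [-0.0, 0.206, 0.979, 0.0]
force: [-0.4, -0.1, -1.2]
grip_width: 0.997
grip_force: 0.0
```

```bash
python3 - <<'E'
from h import *
c=cam('wrist'); save(c,'w1.png',s=1.5)
P=cloud(c); pickle.dump(c,open('w.pkl','wb'))
d=np.hypot(P[...,0]-443,P[...,1]+113)
q=P[(d<45)&(P[...,2]>115)&(P[...,2]<150)]; print(len(q),np.median(q,0) if len(q) else 0)
if len(q): print(cv2.minAreaRect(q[:,:2].astype(np.float32)))
q=P[(d<45)&(P[...,2]>30)&(P[...,2]<60)]; print(len(q)); 
if len(q): print(cv2.minEnclosingCircle(q[:,:2].astype(np.float32)))
E
python3 go.py 443.5 -113.5 157
```

```text
1308 [ 438.50850399 -112.29418268  136.26589353]
((441.4646301269531, -114.68695068359375), (29.442920684814453, 29.05966567993164), 56.30647659301758)
1019
((441.09796142578125, -114.13839721679688), 27.000425338745117)
off [-2.77 -2.83 11.5 ] rot [ 0. -0.  0.] rows>= 3 cur [429.5 -76.5 272. ] yaw 66.3 j [-0.45  0.15  1.8   0.    1.2  -1.6 ] F [-0.3  0.3 -0.8] gw 0.991 gf 0.0 t 1.65
```

>>> step_arm(plan=[{"offset": [-2.65, -2.94, 0], "rot": [0, 0, 0], "gripper": 8.5}, {"offset": [-2.65, -2.94, 3], "rot": [0, 0, 0], "gripper": 8.5}, {"offset": [-2.65, -2.94, 7], "rot": [0, 0, 0], "gripper": 8.5}, {"offset": [-2.65, -2.94, 10], "rot": [0, 0, 0], "gripper": 8.5}, {"offset": [-2.65, -2.94, 11.5], "rot": [0, 0, 0], "gripper": 8.5}, {"offset": [-2.65, -2.94, 11.5], "rot": [0, 0, 0], "gripper": 8.5}, {"offset": [-2.65, -2.94, 11.5], "rot": [0, 0, 0], "gripper": 2}, {"offset": [-2.65, -2.94, 11.5], "rot": [0, 0, 0], "gripper": 2}, {"offset": [-2.65, -2.94, 11.5], "rot": [0, 0, 0], "gripper": 2}, {"offset": [-2.65, -2.94, 11.5], "rot": [0, 0, 0], "gripper": 2}, {"offset": [-2.65, -2.94, 11.5], "rot": [0, 0, 0], "gripper": 2}, {"offset": [-2.65, -2.94, 11.5], "rot": [0, 0, 0], "gripper": 2}], squeeze=90)

```text
time_s: 2.85
eef_pos: [442.6, -115.1, 157.9]
ee_rot: [0.001, 0.206, 0.979, -0.0]
force: [-1.1, 2.1, 8.0]
grip_width: 0.334
grip_force: 88.8
```

>>> step_arm(plan=[{"offset": [0, 0, 0], "rot": [0, 0, 0], "gripper": 2}, {"offset": [0, 0, 0], "rot": [0, 0, 0], "gripper": 2}, {"offset": [0, 0, 0], "rot": [0, 0, 0], "gripper": 2}])

```text
time_s: 3.15
eef_pos: [442.6, -115.1, 157.9]
ee_rot: [0.001, 0.206, 0.979, -0.0]
force: [-1.7, 1.9, 6.6]
grip_width: 0.336
grip_force: 88.8
```

```bash
python3 go.py 490 80.5 300; python3 go.py 490 80.5 290
```

```text
off [  3.52  19.81 -14.21] rot [ 0.   0.1 -0. ] rows>= 5 cur [ 442.6 -115.1  157.9] yaw 66.2 j [-0.51  0.35  1.88  0.    0.91 -1.67] F [-1.7  1.9  6.6] gw 0.336 gf 88.8 t 3.15
off [  3.52  19.81 -13.21] rot [ 0.   0.1 -0. ] rows>= 5 cur [ 442.6 -115.1  157.9] yaw 66.2 j [-0.51  0.35  1.88  0.    0.91 -1.67] F [-1.7  1.9  6.6] gw 0.336 gf 88.8 t 3.15
```

>>> step_arm(plan=[{"offset": [0, 0, -5], "rot": [0, 0, 0], "gripper": 2}, {"offset": [0, 0, -10], "rot": [0, 0, 0], "gripper": 2}, {"offset": [0, 0, -14], "rot": [0, 0, 0], "gripper": 2}, {"offset": [2, 6, -14], "rot": [0, 0, 0], "gripper": 2}, {"offset": [2, 10, -14], "rot": [0, 0, 0], "gripper": 2}, {"offset": [2, 13, -14], "rot": [0, 0, 0], "gripper": 2}, {"offset": [2, 13, -14], "rot": [0, 0, 0], "gripper": 2}, {"offset": [2, 13, -14], "rot": [0, 0, 0], "gripper": 2}])

```text
time_s: 3.95
eef_pos: [476.1, 12.3, 296.6]
ee_rot: [-0.001, 0.205, 0.979, -0.0]
force: [-1.0, 0.4, -4.0]
grip_width: 0.332
grip_force: 91.1
```

```bash
cat > wed.py <<'E'
from h import *
import sys
c=cam('wrist'); P=cloud(c); save(c,sys.argv[1],s=1.5)
hsv=cv2.cvtColor(c['color'],cv2.COLOR_RGB2HSV)
m=((hsv[...,0]<13)&(hsv[...,1]>190)&(hsv[...,2]>110)).astype(np.uint8)
n,l,st,ce=cv2.connectedComponentsWithStats(m)
for i in range(1,n):
    if st[i,4]<60: continue
    q=P[l==i]; q=q[~np.isnan(q[:,2])]; z=np.percentile(q[:,2],90); q=q[abs(q[:,2]-z)<5]
    r=cv2.minAreaRect(q[:,:2].astype(np.float32)); print(st[i],'z',z.round(1),'n',len(q),np.round(r[0],1),np.round(r[1],1),round(r[2],1))
c=cam('top'); P=cloud(c)
E
python3 wed.py w2.png
```

```text
(no output)
```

View pics/w2.png

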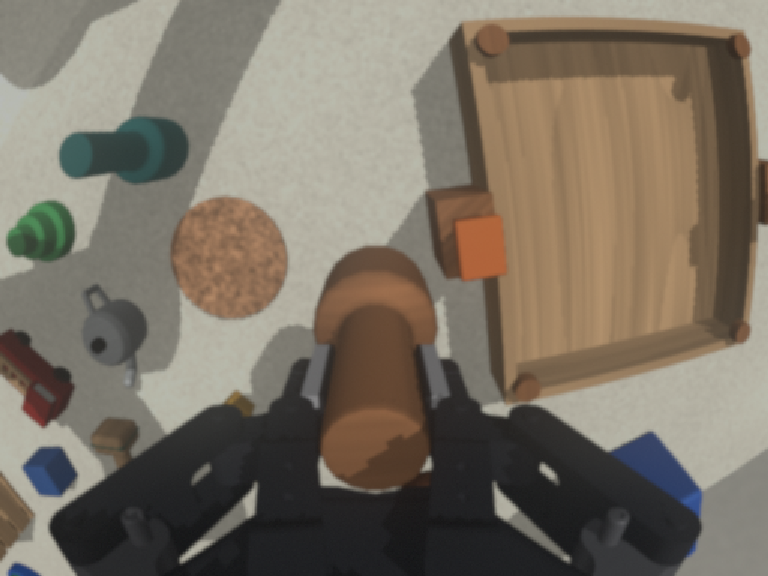

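The wrist view shows the pounder held upright, cap R at (482,247) and the pad at (230,257). My orange threshold was too strict, so I loosen it.

```bash
sed -i 's/>190)&(hsv\[...,2\]>110/>165)\&(hsv[...,2]>140/' wed.py; python3 - <<'E'
from h import *
c=cam('wrist'); hsv=cv2.cvtColor(c['color'],cv2.COLOR_RGB2HSV); print(hsv[165,320],hsv[140,310],hsv[230,250])
E
python3 wed.py w3.png
python3 - <<'E'
from h import *
# pad from wrist, cork colour near expected, z~6
c=cam('wrist'); P=cloud(c); hsv=cv2.cvtColor(c['color'],cv2.COLOR_RGB2HSV)
d=np.hypot(P[...,0]-443,P[...,1]+114); m=(d<75)&(P[...,2]<14)&(hsv[...,1]>90); q=P[m]
print('pad',len(q),cv2.minEnclosingCircle(q[:,:2].astype(np.float32)),np.median(q,0))
E
python3 go.py 490 80.5 285
```

```text
[ 11 170 176] [ 13 121 124] [ 13 120 100]
[ 307  143   30   42 1011] z 110.1 n 1000 [486.1  77.9] [26.4 36.3] 75.0
pad 4625 ((437.6885070800781, -112.82852935791016), 53.74971008300781) [ 437.75554533 -109.73585081    6.65966359]
off [1.54 6.9  1.2 ] rot [-0. -0. -0.] rows>= 2 cur [476.2  11.2 297. ] yaw 66.2 j [-0.22  0.21  1.65 -0.    1.28 -1.38] F [-0.   0.8 -3. ] gw 0.329 gf 91.1 t 4.25
```

>>> step_arm(plan=[{"offset": [1.7, 6.6, 0], "rot": [0, 0, 0], "gripper": 2}, {"offset": [1.7, 6.6, 0], "rot": [0, 0, 0], "gripper": 2}, {"offset": [1.7, 6.6, 1.2], "rot": [0, 0, 0], "gripper": 2}, {"offset": [1.7, 6.6, 2.2], "rot": [0, 0, 0], "gripper": 2}, {"offset": [1.7, 6.6, 2.7], "rot": [0, 0, 0], "gripper": 2}, {"offset": [1.7, 6.6, 3.2], "rot": [0, 0, 0], "gripper": 2}, {"offset": [1.7, 6.6, 3.6], "rot": [0, 0, 0], "gripper": 2}, {"offset": [1.7, 6.6, 4], "rot": [0, 0, 0], "gripper": 2}, {"offset": [1.7, 6.6, 4.4], "rot": [0, 0, 0], "gripper": 2}])

```text
time_s: 5.15
eef_pos: [487.6, 78.8, 254.1]
ee_rot: [0.001, 0.206, 0.979, -0.0]
force: [-3.2, -2.0, 8.8]
grip_width: 0.328
grip_force: 93.1
```

```bash
python3 go.py 487.5 78.5 232
```

```text
off [ 0.   -0.03  2.21] rot [-0.   0.1  0. ] rows>= 1 cur [487.6  78.8 254.1] yaw 66.2 j [-0.08  0.29  1.66 -0.    1.19 -1.23] F [-3.2 -2.   8.8] gw 0.328 gf 93.1 t 5.15
```

>>> step_arm(plan=[{"offset": [0, 0, 0.4], "rot": [0, 0, 0], "gripper": 2}, {"offset": [0, 0, 0.8], "rot": [0, 0, 0], "gripper": 2}, {"offset": [0, 0, 1.2], "rot": [0, 0, 0], "gripper": 2}, {"offset": [0, 0, 1.5], "rot": [0, 0, 0], "gripper": 2}, {"offset": [0, 0, 1.8], "rot": [0, 0, 0], "gripper": 2}, {"offset": [0, 0, 2.0], "rot": [0, 0, 0], "gripper": 2}])

```text
time_s: 5.75
eef_pos: [487.5, 78.8, 234.0]
ee_rot: [0.001, 0.206, 0.979, -0.0]
force: [-2.8, -3.0, 5.9]
grip_width: 0.331
grip_force: 93.1
```

>>> step_arm(plan=[{"offset": [0, 0, 0.1], "rot": [0, 0, 0], "gripper": 2}, {"offset": [0, 0, 0.2], "rot": [0, 0, 0], "gripper": 2}, {"offset": [0, 0, 0.2], "rot": [0, 0, 0], "gripper": 2}])

```text
time_s: 6.05
eef_pos: [487.5, 78.8, 231.9]
ee_rot: [0.001, 0.206, 0.979, -0.0]
force: [-2.3, -1.7, 4.7]
grip_width: 0.333
grip_force: 93.1
```

>>> step_arm(plan=[{"offset": [0, 0, 0.1], "rot": [0, 0, 0], "gripper": 2}, {"offset": [0, 0, 0.1], "rot": [0, 0, 0], "gripper": 2}])

```text
time_s: 6.25
eef_pos: [487.7, 78.8, 231.8]
ee_rot: [0.001, 0.206, 0.979, -0.0]
force: [-5.0, -1.7, 13.4]
grip_width: 0.331
grip_force: 93.9
```

>>> step_arm(plan=[{"offset": [0, 0, 0.1], "rot": [0, 0, 0], "gripper": 2}, {"offset": [0, 0, 0.1], "rot": [0, 0, 0], "gripper": 2}])

```text
time_s: 6.45
eef_pos: [487.8, 78.8, 231.7]
ee_rot: [0.002, 0.206, 0.979, -0.0]
force: [-8.1, -2.2, 21.6]
grip_width: 0.331
grip_force: 94.8
```

Hard stop at TCP z = 231.8, and 232 was expected, so the right wedge is home. On to the left one.

>>> step_arm(plan=[{"offset": [0, 0, -3], "rot": [0, 0, 0], "gripper": 2}, {"offset": [0, 0, -7], "rot": [0, 0, 0], "gripper": 2}, {"offset": [3, 4, -7], "rot": [0, 0, 0], "gripper": 2}, {"offset": [3, 9, -7], "rot": [0, 0, 0], "gripper": 2}, {"offset": [4, 14, -7], "rot": [0, 0, 0], "gripper": 2}, {"offset": [5, 19, -7], "rot": [0, 0, 0], "gripper": 2}, {"offset": [5, 24, -7], "rot": [0, 0, 0], "gripper": 2}, {"offset": [5, 24, -7], "rot": [0, 0, 0], "gripper": 2}, {"offset": [5, 24, -7], "rot": [0, 0, 0], "gripper": 2}, {"offset": [5, 24, -7], "rot": [0, 0, 0], "gripper": 2}])

```text
time_s: 7.45
eef_pos: [538.3, 318.1, 298.9]
ee_rot: [-0.0, 0.206, 0.978, -0.0]
force: [-0.3, -0.8, -3.5]
grip_width: 0.328
grip_force: 92.2
```

```bash
python3 wed.py w4.png;python3 go.py 562.5 380 275
```

```text
off [0.3  6.66 2.44] rot [ 0.  0. -0.] rows>= 2 cur [538.3 317.8 299.4] yaw 66.2 j [ 0.35  0.54  1.17 -0.    1.43 -0.81] F [-0.1 -0.6 -4. ] gw 0.331 gf 92.2 t 7.55
```

View pics/w4.png

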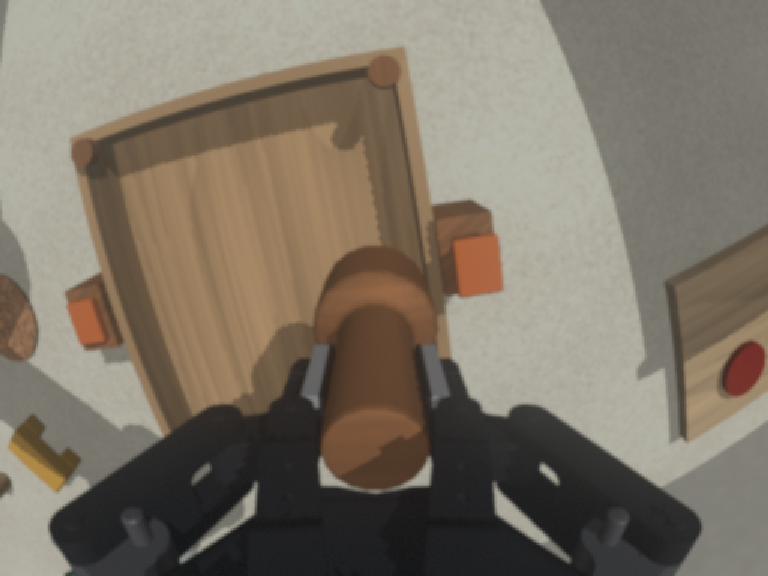

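Cap R at (88,322) now sits down on its block, and cap L at (478,265) is still raised. I loosen the colour mask again and measure L.

```bash
sed -i 's/>165)/>135)/;s/<13)/<12)/' wed.py; python3 wed.py w5.png;python3 go.py 562.5 380 275
```

```text
[ 302  155   32   42 1043] z 105.8 n 1036 [560.5 378.4] [27.3 36.3] 76.4
[ 46 199  24  30 455] z 81.3 n 451 [486.5  79.5] [28.3 37.3] 77.6
off [0.3  6.64 2.46] rot [ 0.  0. -0.] rows>= 2 cur [538.4 318.1 299.5] yaw 66.2 j [ 0.35  0.54  1.17 -0.    1.43 -0.81] F [ 0.9 -0.3 -4.8] gw 0.329 gf 92.2 t 7.65
```

>>> step_arm(plan=[{"offset": [0.4, 6.5, 0], "rot": [0, 0, 0], "gripper": 2}, {"offset": [0.4, 6.5, 0], "rot": [0, 0, 0], "gripper": 2}, {"offset": [0.4, 6.5, 2], "rot": [0, 0, 0], "gripper": 2}, {"offset": [0.4, 6.5, 3], "rot": [0, 0, 0], "gripper": 2}, {"offset": [0.4, 6.5, 3.6], "rot": [0, 0, 0], "gripper": 2}, {"offset": [0.4, 6.5, 4.1], "rot": [0, 0, 0], "gripper": 2}, {"offset": [0.4, 6.5, 4.5], "rot": [0, 0, 0], "gripper": 2}, {"offset": [0.4, 6.5, 4.9], "rot": [0, 0, 0], "gripper": 2}, {"offset": [0.4, 6.5, 5.3], "rot": [0, 0, 0], "gripper": 2}, {"offset": [0.4, 6.5, 5.7], "rot": [0, 0, 0], "gripper": 2}, {"offset": [0.4, 6.5, 6.1], "rot": [0, 0, 0], "gripper": 2}, {"offset": [0.4, 6.5, 6.4], "rot": [0, 0, 0], "gripper": 2}])

```text
time_s: 8.85
eef_pos: [561.1, 379.8, 237.4]
ee_rot: [0.001, 0.206, 0.979, 0.0]
force: [-2.9, -2.6, 7.8]
grip_width: 0.325
grip_force: 94.0
```

>>> step_arm(plan=[{"offset": [0, 0, 0.1], "rot": [0, 0, 0], "gripper": 2}, {"offset": [0, 0, 0.2], "rot": [0, 0, 0], "gripper": 2}, {"offset": [0, 0, 0.3], "rot": [0, 0, 0], "gripper": 2}])

```text
time_s: 9.15
eef_pos: [561.1, 379.8, 233.9]
ee_rot: [0.001, 0.206, 0.979, 0.0]
force: [-2.9, -2.2, 4.4]
grip_width: 0.327
grip_force: 93.8
```

>>> step_arm(plan=[{"offset": [0, 0, 0.1], "rot": [0, 0, 0], "gripper": 2}, {"offset": [0, 0, 0.1], "rot": [0, 0, 0], "gripper": 2}])

```text
time_s: 9.35
eef_pos: [561.0, 379.8, 232.5]
ee_rot: [0.001, 0.206, 0.979, 0.0]
force: [-2.6, -2.2, 4.0]
grip_width: 0.333
grip_force: 93.7
```

>>> step_arm(plan=[{"offset": [0, 0, 0.1], "rot": [0, 0, 0], "gripper": 2}, {"offset": [0, 0, 0.1], "rot": [0, 0, 0], "gripper": 2}])

```text
time_s: 9.55
eef_pos: [561.1, 379.9, 231.9]
ee_rot: [0.001, 0.206, 0.979, 0.0]
force: [-4.3, -2.6, 10.5]
grip_width: 0.328
grip_force: 94.4
```

>>> step_arm(plan=[{"offset": [0, 0, 0.1], "rot": [0, 0, 0], "gripper": 2}, {"offset": [0, 0, 0.1], "rot": [0, 0, 0], "gripper": 2}, {"offset": [0, 0, -4], "rot": [0, 0, 0], "gripper": 2}, {"offset": [0, 0, -7.5], "rot": [0, 0, 0], "gripper": 2}, {"offset": [-2, -5, -7.5], "rot": [0, 0, 0], "gripper": 2}, {"offset": [-2, -10, -7.5], "rot": [0, 0, 0], "gripper": 2}, {"offset": [-3, -15, -7.5], "rot": [0, 0, 0], "gripper": 2}, {"offset": [-4, -20, -7.5], "rot": [0, 0, 0], "gripper": 2}, {"offset": [-5, -25, -7.5], "rot": [0, 0, 0], "gripper": 2}, {"offset": [-5, -25, -7.5], "rot": [0, 0, 0], "gripper": 2}])

```text
time_s: 10.55
eef_pos: [505.1, 127.3, 304.9]
ee_rot: [0.0, 0.208, 0.978, -0.0]
force: [0.4, 0.2, -4.2]
grip_width: 0.325
grip_force: 92.9
```

```bash
python3 wed.py w6.png;python3 go.py 440 -113 298
```

```text
[453 118  16  32 485] z 81.7 n 479 [560.9 377.8] [27.1 37.1] 75.8
[183 156  33  38 949] z 81.6 n 939 [486.6  78.1] [29.1 36.9] 75.7
off [ -3.83 -24.89   0.69] rot [ 0.  0. -0.] rows>= 6 cur [505.9 130.1 305. ] yaw 66.1 j [ 0.03  0.31  1.5   0.    1.33 -1.13] F [ 0.5 -0.  -3.1] gw 0.332 gf 92.9 t 10.65
```

Both caps read 81.6 mm, so both wedges are home. The pounder goes back on its pad.

>>> step_arm(plan=[{"offset": [-3.8, -24.9, 0.7], "rot": [0, 0, 0], "gripper": 2}, {"offset": [-3.8, -24.9, 0.7], "rot": [0, 0, 0], "gripper": 2}, {"offset": [-3.8, -24.9, 0.7], "rot": [0, 0, 0], "gripper": 2}, {"offset": [-3.8, -24.9, 0.7], "rot": [0, 0, 0], "gripper": 2}, {"offset": [-3.8, -24.9, 0.7], "rot": [0, 0, 0], "gripper": 2}, {"offset": [-3.8, -24.9, 0.7], "rot": [0, 0, 0], "gripper": 2}, {"offset": [-3.8, -24.9, 0.7], "rot": [0, 0, 0], "gripper": 2}, {"offset": [-3.8, -24.9, 4.5], "rot": [0, 0, 0], "gripper": 2}, {"offset": [-3.8, -24.9, 8.5], "rot": [0, 0, 0], "gripper": 2}, {"offset": [-3.8, -24.9, 12], "rot": [0, 0, 0], "gripper": 2}, {"offset": [-3.8, -24.9, 13.6], "rot": [0, 0, 0], "gripper": 2}, {"offset": [-3.8, -24.9, 14.2], "rot": [0, 0, 0], "gripper": 2}])

```text
time_s: 11.85
eef_pos: [440.5, -110.1, 161.4]
ee_rot: [-0.001, 0.205, 0.979, 0.001]
force: [-0.4, -0.0, -2.7]
grip_width: 0.33
grip_force: 93.2
```

>>> step_arm(plan=[{"offset": [0, 0, 0.1], "rot": [0, 0, 0], "gripper": 2}, {"offset": [0, 0, 0.2], "rot": [0, 0, 0], "gripper": 2}, {"offset": [0, 0, 0.3], "rot": [0, 0, 0], "gripper": 2}, {"offset": [0, 0, 0.3], "rot": [0, 0, 0], "gripper": 2}])

```text
time_s: 12.25
eef_pos: [440.6, -112.1, 160.5]
ee_rot: [0.001, 0.206, 0.979, -0.0]
force: [0.5, 0.3, -4.5]
grip_width: 0.328
grip_force: 93.3
```

>>> step_arm(plan=[{"offset": [0, 0, 0.1], "rot": [0, 0, 0], "gripper": 2}, {"offset": [0, 0, 0.2], "rot": [0, 0, 0], "gripper": 2}, {"offset": [0, 0, 0.2], "rot": [0, 0, 0], "gripper": 2}])

```text
time_s: 12.55
eef_pos: [440.3, -112.1, 158.0]
ee_rot: [0.0, 0.206, 0.979, -0.0]
force: [0.9, 0.4, -3.5]
grip_width: 0.329
grip_force: 93.4
```

>>> step_arm(plan=[{"offset": [0, 0, 0.1], "rot": [0, 0, 0], "gripper": 2}, {"offset": [0, 0, 0.1], "rot": [0, 0, 0], "gripper": 2}])

```text
time_s: 12.75
eef_pos: [440.5, -112.2, 157.9]
ee_rot: [0.0, 0.206, 0.979, -0.0]
force: [-3.8, 1.9, 8.2]
grip_width: 0.335
grip_force: 94.9
```

>>> step_arm(plan=[{"offset": [0, 0, 0], "rot": [0, 0, 0], "gripper": 5}, {"offset": [0, 0, 0], "rot": [0, 0, 0], "gripper": 8.5}, {"offset": [0, 0, 0], "rot": [0, 0, 0], "gripper": 8.5}, {"offset": [0, 0, 0], "rot": [0, 0, 0], "gripper": 8.5}, {"offset": [0, 0, 0], "rot": [0, 0, 0], "gripper": 8.5}, {"offset": [0, 0, -4], "rot": [0, 0, 0], "gripper": 8.5}, {"offset": [0, 0, -9], "rot": [0, 0, 0], "gripper": 8.5}, {"offset": [0, 0, -13], "rot": [0, 0, 0], "gripper": 8.5}, {"offset": [-4, -5, -17], "rot": [0, 0, 0], "gripper": 8.5}, {"offset": [-5.7, -10.4, -18], "rot": [0, 0, 0], "gripper": 8.5}, {"offset": [-5.7, -10.4, -18], "rot": [0, 0, 0], "gripper": 8.5}, {"offset": [-5.7, -10.4, -18], "rot": [0, 0, 0], "gripper": 8.5}], squeeze=40)

```text
time_s: 13.95
eef_pos: [450.4, -233.3, 337.7]
ee_rot: [0.001, 0.208, 0.978, -0.001]
force: [-0.4, 0.4, -1.1]
grip_width: 0.997
grip_force: 0.0
```

```bash
cat > toys.py <<'E'
from h import *
import sys
c=cam('wrist'); P=cloud(c); save(c,sys.argv[1],s=1.5)
print(c['s']['eef_pos'].round(1),'t',c['s']['time_s'])
hsv=cv2.cvtColor(c['color'],cv2.COLOR_RGB2HSV); h,s,v=[hsv[...,i] for i in range(3)]
Z=P[...,2]
def near(x,y,r): return np.hypot(P[...,0]-x,P[...,1]-y)<r
def rep(n,m):
    m=cv2.morphologyEx(m.astype(np.uint8),cv2.MORPH_OPEN,np.ones((3,3)))
    k,l,st,ce=cv2.connectedComponentsWithStats(m)
    for i in range(1,k):
        if st[i,4]<80: continue
        q=P[l==i]; r=cv2.minAreaRect(q[:,:2].astype(np.float32)); b=cv2.boxPoints(r)
        e=max((b[1]-b[0],b[2]-b[1]),key=np.linalg.norm)
        print(n,len(q),'ctr',np.round(r[0],1),'size',np.round(sorted(r[1]),1),'long axis deg',round(np.degrees(np.arctan2(e[1],e[0]))%180,1),'ztop',np.percentile(q[:,2],95).round(1),'mean',q.mean(0).round(1),'px',ce[i].round())
ok=(Z>12)&(Z<80)
rep('arch',(h>17)&(h<32)&(s>150)&(Z>30)&(Z<60))
rep('engine',((h<8)|(h>170))&(s>150)&(Z>30)&(Z<80))
rep('rattle',near(593,-348,90)&(Z>32)&(Z<60)&(s<170))
rep('teapot body',near(450,-246,90)&(Z>25)&(Z<80)&(s<60))
rep('teapot all',near(450,-246,90)&(Z>12)&(Z<80)&(s<60))
rep('pounder',near(440,-113,60)&(Z>110)&(Z<150))
E
python3 toys.py w7.png
```

```text
[ 450.4 -233.3  337.7] t 13.95
rattle 1170 ctr [ 591.1 -350.4] size [ 45.6 110.6] long axis deg 157.0 ztop 45.5 mean [ 586.  -348.    40.9] px [216. 271.]
teapot body 1720 ctr [ 449.7 -247.8] size [54.4 88.9] long axis deg 25.9 ztop 59.5 mean [ 448.6 -246.7   47.3] px [239. 162.]
teapot all 1792 ctr [ 449.7 -247.8] size [54.4 88.9] long axis deg 25.9 ztop 59.4 mean [ 447.7 -246.4   46.2] px [239. 161.]
pounder 862 ctr [ 439.7 -113.1] size [28.4 29. ] long axis deg 67.1 ztop 137.8 mean [ 438.3 -115.4  133.4] px [357. 119.]
```

View pics/w7.png

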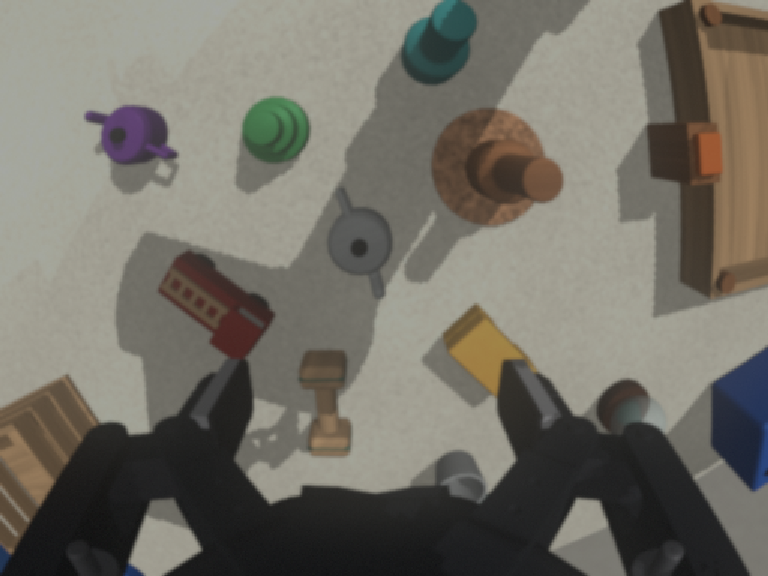

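The pounder stands on its pad at (440,-113), and both wedges are down. All toys are where they were, with the engine at (215,305) and the teapot at (360,240). I take the engine next, turning the wrist about -127° to stay inside joint 6's range.

```bash
sed -i "s/(yaw-cur+90)%180-90/(yaw-cur+180)%360-180/; /down=R/d" go.py
cat > t.py <<'E'
# t.py x y r zmin pic : rect of everything above zmin within r of (x,y)
from h import *
import sys
x,y,r,z0=map(float,sys.argv[1:5]); c=cam('wrist'); P=cloud(c)
if len(sys.argv)>5: save(c,sys.argv[5],s=1.5)
m=(np.hypot(P[...,0]-x,P[...,1]-y)<r)&(P[...,2]>z0)&(P[...,2]<90)
m=cv2.morphologyEx(m.astype(np.uint8),cv2.MORPH_OPEN,np.ones((3,3)))
k,l,st,ce=cv2.connectedComponentsWithStats(m)
for i in range(1,k):
    if st[i,4]<100: continue
    q=P[l==i]; rr=cv2.minAreaRect(q[:,:2].astype(np.float32)); b=cv2.boxPoints(rr); e=max((b[1]-b[0],b[2]-b[1]),key=np.linalg.norm)
    print(len(q),'ctr',np.round(rr[0],1),'size',np.round(sorted(rr[1]),1),'axis',round(np.degrees(np.arctan2(e[1],e[0]))%180,1),'ztop',np.percentile(q[:,2],95).round(1),'px',ce[i].round(), 'rgb',np.median(c['color'][l==i],0))
E
python3 t.py 449 -396 75 30; python3 go.py 446 -400 270 -61.4
python3 - <<'E'
from h import *
c=cam('wrist'); P=cloud(c); m=(np.hypot(P[...,0]-450,P[...,1]+247)<60)&(P[...,2]>25)&(P[...,2]<58); q=P[m][:,:2]
mu=q.mean(0); w,V=np.linalg.eigh(np.cov(q.T)); a=V[:,1]; p=V[:,0]
print('teapot axis deg',np.degrees(np.arctan2(a[1],a[0])),'cross extent',np.percentile((q-mu)@p,[1,99]),'centre perp',mu, 'extent',np.percentile((q-mu)@a,[0,100]))
E
```

```text
2449 ctr [ 446.8 -397.3] size [ 45.4 109.2] axis 28.9 ztop 61.2 px [141. 206.] rgb [77. 49. 45.]
off [ -6.46 -15.71   6.64] rot [-0.000e+00 -1.000e-01  1.276e+02] rows>= 15 cur [ 450.4 -230.3  336.6] yaw 66.2 j [-0.7   0.25  1.5   0.    1.4  -1.86] F [-0.1  0.2 -0.2] gw 0.995 gf 0.0 t 14.05
teapot axis deg 177.0391882389993 cross extent [-24.76224474  26.18848506] centre perp [ 448.53409386 -246.50629593] extent [-52.13058688  48.42299567]
```

>>> step_arm(plan=[{"offset": [-6.6, -15.2, 6.6], "rot": [0, 0, 60], "gripper": 8.5}, {"offset": [-6.6, -15.2, 6.6], "rot": [0, 0, 60], "gripper": 8.5}, {"offset": [-6.6, -15.2, 6.6], "rot": [0, 0, 60], "gripper": 8.5}, {"offset": [-6.6, -15.2, 6.6], "rot": [0, 0, 60], "gripper": 8.5}, {"offset": [-6.6, -15.2, 6.6], "rot": [0, 0, 90], "gripper": 8.5}, {"offset": [-6.6, -15.2, 6.6], "rot": [0, 0, 90], "gripper": 8.5}, {"offset": [-6.6, -15.2, 6.6], "rot": [0, 0, 90], "gripper": 8.5}, {"offset": [-6.6, -15.2, 6.6], "rot": [0, 0, 90], "gripper": 8.5}, {"offset": [-6.6, -15.2, 6.6], "rot": [0, 0, 128], "gripper": 8.5}, {"offset": [-6.6, -15.2, 6.6], "rot": [0, 0, 128], "gripper": 8.5}, {"offset": [-6.6, -15.2, 6.6], "rot": [0, 0, 128], "gripper": 8.5}, {"offset": [-6.6, -15.2, 6.6], "rot": [0, 0, 128], "gripper": 8.5}])

```text
time_s: 15.3
eef_pos: [450.3, -394.5, 270.7]
ee_rot: [-0.0, 0.896, 0.445, 0.0]
force: [0.4, 0.8, 0.7]
grip_width: 0.997
grip_force: 0.0
```

```bash
 python3 go.py 448 -397 150 -61.4
```

```text
off [-0.34 -0.02 12.07] rot [-0.1 -0.  24.2] rows>= 3 cur [ 450.3 -394.5  270.7] yaw -37.2 j [-0.92  0.5   1.31  0.    1.33 -0.27] F [0.4 0.8 0.7] gw 0.997 gf 0.0 t 15.3
```

>>> step_arm(plan=[{"offset": [-0.3, 0, 0], "rot": [0, 0, 24.2], "gripper": 8.5}, {"offset": [-0.3, 0, 0], "rot": [0, 0, 24.2], "gripper": 8.5}, {"offset": [-0.3, 0, 0], "rot": [0, 0, 24.2], "gripper": 8.5}, {"offset": [-0.3, 0, 0], "rot": [0, 0, 24.2], "gripper": 8.5}, {"offset": [-0.3, 0, 0], "rot": [0, 0, 24.2], "gripper": 8.5}])

```text
time_s: 15.8
eef_pos: [448.2, -397.5, 270.8]
ee_rot: [-0.0, 0.968, 0.252, -0.0]
force: [0.9, 0.5, -0.4]
grip_width: 0.998
grip_force: 0.0
```

```bash
 python3 t.py 448 -397 75 30 w8.png; python3 go.py 448 -397 82 -61.4
```

```text
4233 ctr [ 448.1 -398.6] size [ 44.4 106.3] axis 28.0 ztop 61.5 px [250. 169.] rgb [113.  58.  53.]
off [ 1.000e-02 -6.000e-02  1.889e+01] rot [-0.  -0.   0.5] rows>= 4 cur [ 448.2 -397.6  270.9] yaw -60.9 j [-0.92  0.5   1.31  0.    1.33  0.14] F [-0.3 -0.7  0.3] gw 0.995 gf 0.0 t 15.85
```

>>> step_arm(plan=[{"offset": [0, -0.1, 5], "rot": [0, 0, 0], "gripper": 8.5}, {"offset": [0, -0.1, 10], "rot": [0, 0, 0], "gripper": 8.5}, {"offset": [0, -0.1, 14], "rot": [0, 0, 0], "gripper": 8.5}, {"offset": [0, -0.1, 17], "rot": [0, 0, 0], "gripper": 8.5}, {"offset": [0, -0.1, 18.8], "rot": [0, 0, 0], "gripper": 8.5}, {"offset": [0, -0.1, 18.8], "rot": [0, 0, 0], "gripper": 3}, {"offset": [0, -0.1, 18.8], "rot": [0, 0, 0], "gripper": 3}, {"offset": [0, -0.1, 18.8], "rot": [0, 0, 0], "gripper": 3}, {"offset": [0, -0.1, 18.8], "rot": [0, 0, 0], "gripper": 3}, {"offset": [0, -0.1, 18.8], "rot": [0, 0, 0], "gripper": 3}, {"offset": [0, -0.1, 18.8], "rot": [0, 0, 0], "gripper": 3}], squeeze=60)

```text
time_s: 16.95
eef_pos: [447.9, -398.0, 84.7]
ee_rot: [0.001, 0.968, 0.25, 0.001]
force: [-0.4, 0.6, 6.9]
grip_width: 0.503
grip_force: 62.3
```

>>> step_arm(plan=[{"offset": [0, 0, 0], "rot": [0, 0, 0], "gripper": 3}, {"offset": [0, 0, 0], "rot": [0, 0, 0], "gripper": 3}, {"offset": [0, 0, -5], "rot": [0, 0, 0], "gripper": 3}, {"offset": [0, 0, -10], "rot": [0, 0, 0], "gripper": 3}, {"offset": [0, 0, -15], "rot": [0, 0, 0], "gripper": 3}, {"offset": [0, 0, -18.5], "rot": [0, 0, 0], "gripper": 3}, {"offset": [0, 0, -18.5], "rot": [0, 0, 0], "gripper": 3}])

```text
time_s: 17.65
eef_pos: [448.2, -398.2, 274.1]
ee_rot: [0.005, 0.968, 0.25, 0.002]
force: [0.5, -0.2, -2.0]
grip_width: 0.505
grip_force: 62.0
```

```bash
 python3 go.py 605.4 272 268 -104
```

```text
off [ 46.18 -51.06   0.14] rot [ 0.5 -0.3 42.9] rows>= 14 cur [ 448.2 -398.2  274.1] yaw -61.1 j [-0.92  0.5   1.31 -0.    1.32  0.14] F [ 0.5 -0.2 -2. ] gw 0.505 gf 62.0 t 17.65
```

>>> step_arm(plan=[{"offset": [46.2, -51, 0], "rot": [0, 0, 43], "gripper": 3}, {"offset": [46.2, -51, 0], "rot": [0, 0, 43], "gripper": 3}, {"offset": [46.2, -51, 0], "rot": [0, 0, 43], "gripper": 3}, {"offset": [46.2, -51, 0], "rot": [0, 0, 43], "gripper": 3}, {"offset": [46.2, -51, 0], "rot": [0, 0, 43], "gripper": 3}, {"offset": [46.2, -51, 0], "rot": [0, 0, 43], "gripper": 3}, {"offset": [46.2, -51, 0], "rot": [0, 0, 43], "gripper": 3}, {"offset": [46.2, -51, 0], "rot": [0, 0, 43], "gripper": 3}, {"offset": [46.2, -51, 0], "rot": [0, 0, 43], "gripper": 3}, {"offset": [46.2, -51, 0], "rot": [0, 0, 43], "gripper": 3}, {"offset": [46.2, -51, 0], "rot": [0, 0, 43], "gripper": 3}, {"offset": [46.2, -51, 0], "rot": [0, 0, 43], "gripper": 3}])

```text
time_s: 18.85
eef_pos: [582.4, 177.6, 267.2]
ee_rot: [0.0, 0.992, -0.123, -0.001]
force: [0.9, -1.4, -0.6]
grip_width: 0.507
grip_force: 61.7
```

```bash
 python3 go.py 605.4 272 270 -104
```

```text
off [-0.07 -9.71 -0.28] rot [ 0.   0.1 -0.1] rows>= 2 cur [582.4 177.6 267.2] yaw -104.1 j [ 0.1   0.53  1.28 -0.    1.34  1.92] F [ 0.9 -1.4 -0.6] gw 0.507 gf 61.7 t 18.85
```

>>> step_arm(plan=[{"offset": [0, -5, 0], "rot": [0, 0, 0], "gripper": 3}, {"offset": [0, -9.3, 0], "rot": [0, 0, 0], "gripper": 3}, {"offset": [0, -9.3, 0], "rot": [0, 0, 0], "gripper": 3}, {"offset": [0, -9.3, 0], "rot": [0, 0, 0], "gripper": 3}])

```text
time_s: 19.25
eef_pos: [604.9, 266.2, 266.6]
ee_rot: [0.0, 0.993, -0.122, -0.001]
force: [0.5, -0.9, -0.4]
grip_width: 0.503
grip_force: 62.0
```

```bash
 python3 go.py 605.4 272 96 -104; python3 - <<'E'
from h import *
c=cam('wrist'); save(c,'w9.png',s=1.5)
E
```

```text
off [-0.06 -0.6  17.06] rot [ 0.1  0.1 -0. ] rows>= 4 cur [604.9 266.2 266.6] yaw -104.0 j [ 0.24  0.65  1.08 -0.    1.41  2.05] F [ 0.5 -0.9 -0.4] gw 0.503 gf 62.0 t 19.25
```

View pics/w9.png

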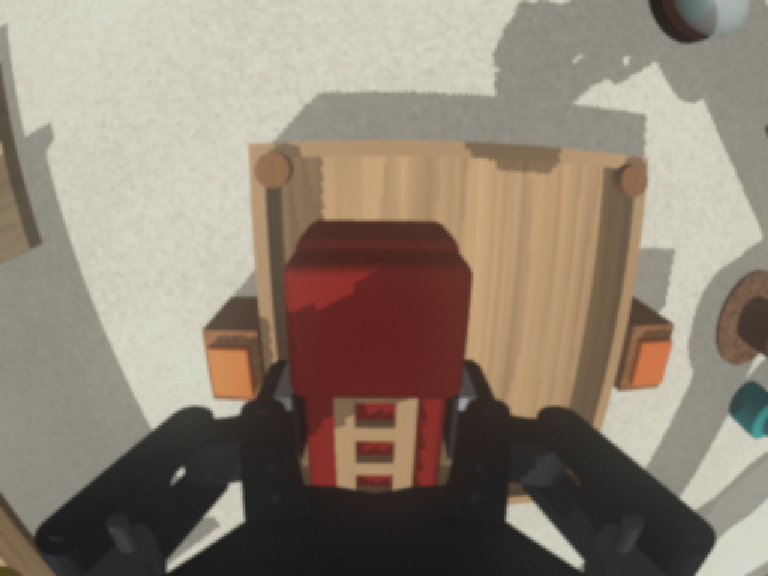

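The engine is held straight and lined up with the tray, with both wedge caps down at (232,370) and (650,362). Lowering it now.

>>> step_arm(plan=[{"offset": [0, -0.5, 4], "rot": [0, 0, 0], "gripper": 3}, {"offset": [0, -0.5, 8], "rot": [0, 0, 0], "gripper": 3}, {"offset": [0, -0.5, 12], "rot": [0, 0, 0], "gripper": 3}, {"offset": [0, -0.5, 15], "rot": [0, 0, 0], "gripper": 3}, {"offset": [0, -0.5, 16.5], "rot": [0, 0, 0], "gripper": 3}, {"offset": [0, -0.5, 16.9], "rot": [0, 0, 0], "gripper": 3}, {"offset": [0, -0.5, 17.1], "rot": [0, 0, 0], "gripper": 3}, {"offset": [0, -0.5, 17.1], "rot": [0, 0, 0], "gripper": 3}])

```text
time_s: 20.1
eef_pos: [607.1, 270.4, 98.5]
ee_rot: [-0.0, 0.992, -0.123, 0.001]
force: [-0.5, 0.9, -1.1]
grip_width: 0.507
grip_force: 62.0
```

>>> step_arm(plan=[{"offset": [0, 0, 0.2], "rot": [0, 0, 0], "gripper": 3}, {"offset": [0, 0, 0.3], "rot": [0, 0, 0], "gripper": 3}, {"offset": [0, 0, 0.3], "rot": [0, 0, 0], "gripper": 3}])

```text
time_s: 20.4
eef_pos: [606.8, 270.6, 94.8]
ee_rot: [-0.0, 0.992, -0.123, 0.001]
force: [-0.3, 0.0, 3.1]
grip_width: 0.507
grip_force: 62.3
```

>>> step_arm(plan=[{"offset": [0, 0, 0.1], "rot": [0, 0, 0], "gripper": 3}, {"offset": [0, 0, 0.1], "rot": [0, 0, 0], "gripper": 3}])

```text
time_s: 20.6
eef_pos: [606.8, 270.7, 94.7]
ee_rot: [-0.0, 0.992, -0.123, 0.001]
force: [-5.6, -1.0, 11.3]
grip_width: 0.508
grip_force: 63.4
```

>>> step_arm(plan=[{"offset": [0, 0, 0], "rot": [0, 0, 0], "gripper": 6.5}, {"offset": [0, 0, 0], "rot": [0, 0, 0], "gripper": 6.5}, {"offset": [0, 0, 0], "rot": [0, 0, 0], "gripper": 6.5}, {"offset": [0, 0, 0], "rot": [0, 0, 0], "gripper": 6.5}, {"offset": [0, 0, -5], "rot": [0, 0, 0], "gripper": 6.5}, {"offset": [0, 0, -10], "rot": [0, 0, 0], "gripper": 6.5}, {"offset": [0, 0, -15], "rot": [0, 0, 0], "gripper": 8.5}, {"offset": [0, 0, -20], "rot": [0, 0, 0], "gripper": 8.5}, {"offset": [0, 0, -20], "rot": [0, 0, 0], "gripper": 8.5}])

```text
time_s: 21.5
eef_pos: [607.7, 270.9, 301.1]
ee_rot: [-0.002, 0.992, -0.123, 0.006]
force: [-0.1, -0.4, 0.0]
grip_width: 0.991
grip_force: 0.0
```

```bash
 python3 t.py 607 270 75 42; python3 go.py 450 -247 280 -98
```

```text
122 ctr [677.  250.5] size [ 4.  34.3] axis 74.0 ztop 62.1 px [253. 105.] rgb [144. 119.  91.]
3753 ctr [606.8 270.2] size [ 43.9 108. ] axis 165.0 ztop 71.6 px [251. 167.] rgb [116.  48.  42.]
638 ctr [623.2 337.4] size [10.5 76. ] axis 166.6 ztop 61.9 px [191. 171.] rgb [143. 119.  91.]
off [-2.64 54.05  1.47] rot [-0.2 -0.4 -6.1] rows>= 11 cur [607.1 270.8 296.7] yaw -104.1 j [0.24 0.64 1.03 0.   1.47 2.06] F [ 0.3 -0.2 -0.9] gw 0.998 gf 0.0 t 21.55
```

>>> step_arm(plan=[{"offset": [-2.6, 54, 1.5], "rot": [0, 0, -6], "gripper": 8.5}, {"offset": [-2.6, 54, 1.5], "rot": [0, 0, -6], "gripper": 8.5}, {"offset": [-2.6, 54, 1.5], "rot": [0, 0, -6], "gripper": 8.5}, {"offset": [-2.6, 54, 1.5], "rot": [0, 0, -6], "gripper": 8.5}, {"offset": [-2.6, 54, 1.5], "rot": [0, 0, -6], "gripper": 8.5}, {"offset": [-2.6, 54, 1.5], "rot": [0, 0, -6], "gripper": 8.5}, {"offset": [-2.6, 54, 1.5], "rot": [0, 0, -6], "gripper": 8.5}, {"offset": [-2.6, 54, 1.5], "rot": [0, 0, -6], "gripper": 8.5}, {"offset": [-2.6, 54, 1.5], "rot": [0, 0, -6], "gripper": 8.5}, {"offset": [-2.6, 54, 1.5], "rot": [0, 0, -6], "gripper": 8.5}, {"offset": [-2.6, 54, 1.5], "rot": [0, 0, -6], "gripper": 8.5}, {"offset": [-2.6, 54, 1.5], "rot": [0, 0, -6], "gripper": 8.5}])

```text
time_s: 22.75
eef_pos: [448.0, -250.5, 276.2]
ee_rot: [-0.0, 0.997, -0.073, -0.001]
force: [0.7, 0.5, 0.2]
grip_width: 0.993
grip_force: 0.0
```

>>> step_arm(plan=[{"offset": [0, 0, 0], "rot": [0, 0, 0], "gripper": 8.5}, {"offset": [0, 0, 0], "rot": [0, 0, 0], "gripper": 8.5}])

```text
time_s: 22.95
eef_pos: [449.9, -245.8, 277.3]
ee_rot: [-0.001, 0.998, -0.07, -0.001]
force: [0.9, 0.7, -0.3]
grip_width: 0.999
grip_force: 0.0
```

```bash
cat > tea.py <<'E'
from h import *
c=cam('wrist'); P=cloud(c); save(c,'tea.png',s=1.5)
m=(np.hypot(P[...,0]-450,P[...,1]+247)<85)&(P[...,2]>20)&(P[...,2]<75)
k,l,st,ce=cv2.connectedComponentsWithStats(m.astype(np.uint8))
i=1+np.argmax(st[1:,4]); q=P[l==i]
kn=q[q[:,2]>55]; print('knob',len(kn),kn[:,:2].mean(0).round(1))
b=q[(q[:,2]>44)&(q[:,2]<54)]
(x,y),r=cv2.minEnclosingCircle(b[:,:2].astype(np.float32)); print('rim',x,y,r)
k0=kn[:,:2].mean(0)
d=q[:,:2]-k0; far=d[np.hypot(*d.T)>36]; a=np.arctan2(far[:,1],far[:,0]); ang=np.angle(np.mean(np.exp(2j*a)))/2
print('axis',np.degrees(ang),'n+',(far@[np.cos(ang),np.sin(ang)]>0).sum(),len(far))
p=d@np.array([-np.sin(ang),np.cos(ang)]); print('across extent about knob',p.min().round(1),p.max().round(1))
E
python3 tea.py;  python3 go.py 450 -247 280 -98
```

```text
knob 151 [ 451.2 -248.3]
rim 457.22015380859375 -249.14932250976562 44.127166748046875
axis -2.956667458923571 n+ 129 197
across extent about knob -27.3 27.9
off [ 0.01  0.13 -0.25] rot [-0.  0. -0.] rows>= 1 cur [ 450.1 -245.7  277.5] yaw -98.0 j [-0.73  0.31  1.57  0.    1.26  0.98] F [0.7 0.  0. ] gw 0.995 gf 0.0 t 23.0
```

View pics/tea.png

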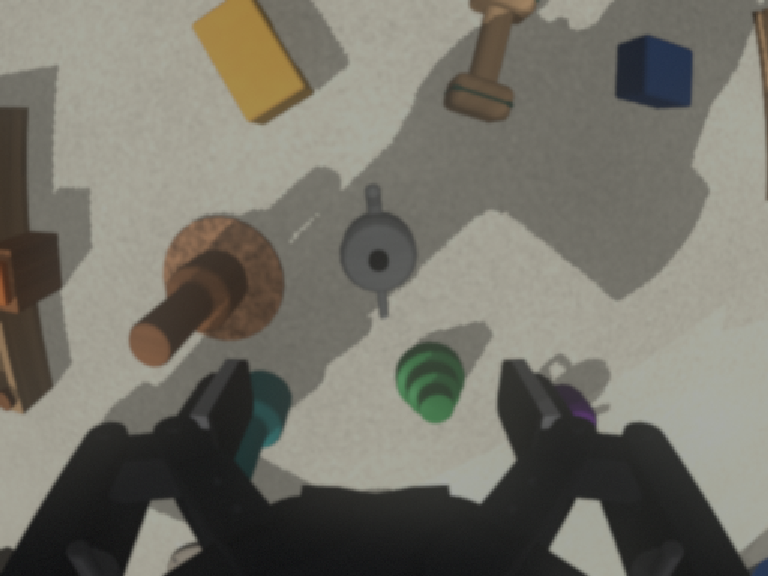

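The steel teapot is at (378,255) with its axis near -3°; the pounder and decoys are clear. Grasping.

>>> step_arm(plan=[{"offset": [0, 0.2, 2], "rot": [0, 0, -5], "gripper": 8.5}, {"offset": [0, 0.2, 6], "rot": [0, 0, -5], "gripper": 8.5}, {"offset": [0, 0.2, 11], "rot": [0, 0, -5], "gripper": 8.5}, {"offset": [0, 0.2, 15], "rot": [0, 0, -5], "gripper": 8.5}, {"offset": [0, 0.2, 18], "rot": [0, 0, -5], "gripper": 8.5}, {"offset": [0, 0.2, 19.2], "rot": [0, 0, -5], "gripper": 8.5}, {"offset": [0, 0.2, 19.2], "rot": [0, 0, -5], "gripper": 4}, {"offset": [0, 0.2, 19.2], "rot": [0, 0, -5], "gripper": 4}, {"offset": [0, 0.2, 19.2], "rot": [0, 0, -5], "gripper": 4}, {"offset": [0, 0.2, 19.2], "rot": [0, 0, -5], "gripper": 4}, {"offset": [0, 0.2, 19.2], "rot": [0, 0, -5], "gripper": 4}, {"offset": [0, 0.2, 19.2], "rot": [0, 0, -5], "gripper": 4}])

```text
time_s: 24.2
eef_pos: [450.3, -249.1, 88.0]
ee_rot: [0.001, 1.0, -0.027, 0.001]
force: [-0.1, 2.2, 6.9]
grip_width: 0.635
grip_force: 63.8
```

>>> step_arm(plan=[{"offset": [0, 0, 0], "rot": [0, 0, 0], "gripper": 4}, {"offset": [0, 0, 0], "rot": [0, 0, 0], "gripper": 4}, {"offset": [0, 0, -5], "rot": [0, 0, 0], "gripper": 4}, {"offset": [0, 0, -10], "rot": [0, 0, 0], "gripper": 4}, {"offset": [0, 0, -15], "rot": [0, 0, 0], "gripper": 4}, {"offset": [0, 0, -19], "rot": [0, 0, 0], "gripper": 4}, {"offset": [0, 0, -19], "rot": [0, 0, 0], "gripper": 4}])

```text
time_s: 24.9
eef_pos: [450.6, -249.5, 282.7]
ee_rot: [0.004, 1.0, -0.027, 0.005]
force: [0.4, 0.2, -1.3]
grip_width: 0.633
grip_force: 64.4
```

```bash
 python3 go.py 473.4 304.6 272 -104
```

```text
off [ -0.71 -55.46   0.63] rot [ 0.4 -0.6 10.9] rows>= 12 cur [ 450.6 -249.5  282.7] yaw -93.1 j [-0.73  0.3   1.57 -0.    1.26  0.89] F [ 0.4  0.2 -1.3] gw 0.633 gf 64.4 t 24.9
```

>>> step_arm(plan=[{"offset": [-0.7, -55.5, 0.6], "rot": [0, 0, 11], "gripper": 4}, {"offset": [-0.7, -55.5, 0.6], "rot": [0, 0, 11], "gripper": 4}, {"offset": [-0.7, -55.5, 0.6], "rot": [0, 0, 11], "gripper": 4}, {"offset": [-0.7, -55.5, 0.6], "rot": [0, 0, 11], "gripper": 4}, {"offset": [-0.7, -55.5, 0.6], "rot": [0, 0, 11], "gripper": 4}, {"offset": [-0.7, -55.5, 0.6], "rot": [0, 0, 11], "gripper": 4}, {"offset": [-0.7, -55.5, 0.6], "rot": [0, 0, 11], "gripper": 4}, {"offset": [-0.7, -55.5, 0.6], "rot": [0, 0, 11], "gripper": 4}, {"offset": [-0.7, -55.5, 0.6], "rot": [0, 0, 11], "gripper": 4}, {"offset": [-0.7, -55.5, 0.6], "rot": [0, 0, 11], "gripper": 4}, {"offset": [-0.7, -55.5, 0.6], "rot": [0, 0, 11], "gripper": 4}, {"offset": [-0.7, -55.5, 0.6], "rot": [0, 0, 11], "gripper": 4}])

```text
time_s: 26.1
eef_pos: [471.4, 309.9, 269.6]
ee_rot: [-0.001, 0.993, -0.12, 0.0]
force: [-0.2, -0.3, -1.0]
grip_width: 0.633
grip_force: 64.4
```

>>> step_arm(plan=[{"offset": [0, 0, 0], "rot": [0, 0, 0], "gripper": 4}, {"offset": [0, 0, 0], "rot": [0, 0, 0], "gripper": 4}, {"offset": [0, 0, 0], "rot": [0, 0, 0], "gripper": 4}])

```text
time_s: 26.4
eef_pos: [472.7, 304.4, 270.2]
ee_rot: [0.0, 0.992, -0.124, 0.0]
force: [-0.8, 0.3, -1.2]
grip_width: 0.63
grip_force: 64.4
```

```bash
 python3 go.py 473.4 304.6 100 -104
```

```text
off [ 0.06 -0.04 17.02] rot [ 0.  -0.  -0.2] rows>= 4 cur [472.7 304.4 270.2] yaw -104.2 j [ 0.36  0.42  1.43 -0.    1.29  2.18] F [-0.8  0.3 -1.2] gw 0.63 gf 64.4 t 26.4
```

>>> step_arm(plan=[{"offset": [0, 0, 4], "rot": [0, 0, 0], "gripper": 4}, {"offset": [0, 0, 8], "rot": [0, 0, 0], "gripper": 4}, {"offset": [0, 0, 12], "rot": [0, 0, 0], "gripper": 4}, {"offset": [0, 0, 15], "rot": [0, 0, 0], "gripper": 4}, {"offset": [0, 0, 16.3], "rot": [0, 0, 0], "gripper": 4}, {"offset": [0, 0, 16.8], "rot": [0, 0, 0], "gripper": 4}, {"offset": [0, 0, 17], "rot": [0, 0, 0], "gripper": 4}, {"offset": [0, 0, 17], "rot": [0, 0, 0], "gripper": 4}, {"offset": [0, 0, 17.1], "rot": [0, 0, 0], "gripper": 4}])

```text
time_s: 27.3
eef_pos: [473.0, 305.9, 100.2]
ee_rot: [-0.001, 0.992, -0.123, 0.001]
force: [0.2, -0.2, -0.8]
grip_width: 0.635
grip_force: 64.4
```

>>> step_arm(plan=[{"offset": [0, 0, 0.1], "rot": [0, 0, 0], "gripper": 4}, {"offset": [0, 0, 0.1], "rot": [0, 0, 0], "gripper": 4}])

```text
time_s: 27.5
eef_pos: [472.6, 305.8, 98.3]
ee_rot: [-0.0, 0.992, -0.123, 0.0]
force: [0.8, -0.3, -0.6]
grip_width: 0.631
grip_force: 64.4
```

>>> step_arm(plan=[{"offset": [0, 0, 0.1], "rot": [0, 0, 0], "gripper": 4}, {"offset": [0, 0, 0.1], "rot": [0, 0, 0], "gripper": 4}])

```text
time_s: 27.7
eef_pos: [472.6, 305.8, 98.0]
ee_rot: [-0.0, 0.992, -0.123, 0.0]
force: [-3.5, -0.3, 8.6]
grip_width: 0.635
grip_force: 65.3
```

>>> step_arm(plan=[{"offset": [0, 0, 0], "rot": [0, 0, 0], "gripper": 7.5}, {"offset": [0, 0, 0], "rot": [0, 0, 0], "gripper": 7.5}, {"offset": [0, 0, 0], "rot": [0, 0, 0], "gripper": 7.5}, {"offset": [0, 0, 0], "rot": [0, 0, 0], "gripper": 7.5}, {"offset": [0, 0, -5], "rot": [0, 0, 0], "gripper": 7.5}, {"offset": [0, 0, -10], "rot": [0, 0, 0], "gripper": 7.5}, {"offset": [0, 0, -15], "rot": [0, 0, 0], "gripper": 8.5}, {"offset": [0, 0, -20], "rot": [0, 0, 0], "gripper": 8.5}, {"offset": [0, 0, -20], "rot": [0, 0, 0], "gripper": 8.5}])

```text
time_s: 28.6
eef_pos: [473.8, 306.4, 303.9]
ee_rot: [-0.003, 0.992, -0.123, 0.006]
force: [-0.3, -0.3, -0.8]
grip_width: 0.994
grip_force: 0.0
```

```bash
 python3 t.py 473 305 70 18; python3 go.py 593 -348.5 280 -113
```

```text
2214 ctr [473.9 304.8] size [54.8 87.7] axis 136.9 ztop 69.3 px [252. 167.] rgb [115. 114. 112.]
544 ctr [488.4 369.2] size [ 7.5 61.8] axis 166.6 ztop 61.9 px [196. 169.] rgb [92. 78. 63.]
off [27.56 60.57  1.92] rot [-0.2 -0.3  8.9] rows>= 14 cur [473.1 306.  300. ] yaw -104.1 j [ 0.37  0.4   1.39 -0.    1.35  2.18] F [-0.6  0.  -1.3] gw 0.995 gf 0.0 t 28.65
```

Teapot placed upright with its top at 69 mm, as expected. Now to the rattle.

>>> step_arm(plan=[{"offset": [27.6, 60.6, 1.9], "rot": [0, 0, 9], "gripper": 8.5}, {"offset": [27.6, 60.6, 1.9], "rot": [0, 0, 9], "gripper": 8.5}, {"offset": [27.6, 60.6, 1.9], "rot": [0, 0, 9], "gripper": 8.5}, {"offset": [27.6, 60.6, 1.9], "rot": [0, 0, 9], "gripper": 8.5}, {"offset": [27.6, 60.6, 1.9], "rot": [0, 0, 9], "gripper": 8.5}, {"offset": [27.6, 60.6, 1.9], "rot": [0, 0, 9], "gripper": 8.5}, {"offset": [27.6, 60.6, 1.9], "rot": [0, 0, 9], "gripper": 8.5}, {"offset": [27.6, 60.6, 1.9], "rot": [0, 0, 9], "gripper": 8.5}, {"offset": [27.6, 60.6, 1.9], "rot": [0, 0, 9], "gripper": 8.5}, {"offset": [27.6, 60.6, 1.9], "rot": [0, 0, 9], "gripper": 8.5}, {"offset": [27.6, 60.6, 1.9], "rot": [0, 0, 9], "gripper": 8.5}, {"offset": [27.6, 60.6, 1.9], "rot": [0, 0, 9], "gripper": 8.5}])

```text
time_s: 29.85
eef_pos: [580.4, -286.2, 278.0]
ee_rot: [-0.001, 0.98, -0.2, -0.001]
force: [1.5, 0.6, -0.3]
grip_width: 0.995
grip_force: 0.0
```

```bash
 python3 t.py 593 -348 110 30; python3 go.py 593 -348.5 270 -113
```

```text
2649 ctr [ 592.  -351.3] size [ 44.8 110. ] axis 157.8 ztop 45.6 px [301. 134.] rgb [91. 78. 62.]
off [3.4  4.57 0.65] rot [ 0.1  0.1 -0.4] rows>= 2 cur [ 580.  -293.   276.5] yaw -113.4 j [-0.65  0.61  1.11 -0.    1.42  1.33] F [-0.4 -5.4 -1.1] gw 0.993 gf 0.0 t 29.9
```

>>> step_arm(plan=[{"offset": [3.4, 4.7, 0.6], "rot": [0, 0, 0], "gripper": 8.5}, {"offset": [3.4, 4.7, 0.6], "rot": [0, 0, 0], "gripper": 8.5}, {"offset": [3.4, 4.7, 0.6], "rot": [0, 0, 0], "gripper": 8.5}, {"offset": [3.4, 4.7, 0.6], "rot": [0, 0, 0], "gripper": 8.5}])

```text
time_s: 30.3
eef_pos: [593.5, -339.8, 273.2]
ee_rot: [-0.0, 0.98, -0.2, -0.001]
force: [1.2, -0.1, -1.5]
grip_width: 0.991
grip_force: 0.0
```

```bash
 python3 t.py 593 -348 80 30; python3 go.py 593 -349.5 79 -112
```

```text
2727 ctr [ 592.5 -351.3] size [ 44.3 108.1] axis 157.8 ztop 45.6 px [260. 164.] rgb [94. 80. 64.]
off [ 0.34  0.95 19.48] rot [-0.  0. -1.] rows>= 4 cur [ 593.6 -339.5  273.8] yaw -113.0 j [-0.69  0.7   0.98  0.    1.47  1.28] F [-1.   1.1 -0.2] gw 0.994 gf 0.0 t 30.35
```

>>> step_arm(plan=[{"offset": [0.4, 1, 2], "rot": [0, 0, -1], "gripper": 8.5}, {"offset": [0.4, 1, 6], "rot": [0, 0, -1], "gripper": 8.5}, {"offset": [0.4, 1, 11], "rot": [0, 0, -1], "gripper": 8.5}, {"offset": [0.4, 1, 15], "rot": [0, 0, -1], "gripper": 8.5}, {"offset": [0.4, 1, 18], "rot": [0, 0, -1], "gripper": 8.5}, {"offset": [0.4, 1, 19.3], "rot": [0, 0, -1], "gripper": 8.5}, {"offset": [0.4, 1, 19.3], "rot": [0, 0, -1], "gripper": 1.5}, {"offset": [0.4, 1, 19.3], "rot": [0, 0, -1], "gripper": 1.5}, {"offset": [0.4, 1, 19.3], "rot": [0, 0, -1], "gripper": 1.5}, {"offset": [0.4, 1, 19.3], "rot": [0, 0, -1], "gripper": 1.5}, {"offset": [0.4, 1, 19.3], "rot": [0, 0, -1], "gripper": 1.5}, {"offset": [0.4, 1, 19.3], "rot": [0, 0, -1], "gripper": 1.5}])

```text
time_s: 31.55
eef_pos: [593.7, -351.9, 82.5]
ee_rot: [0.001, 0.981, -0.192, 0.001]
force: [-0.0, 0.3, 5.5]
grip_width: 0.232
grip_force: 58.8
```

>>> step_arm(plan=[{"offset": [0, 0, 0], "rot": [0, 0, 0], "gripper": 1.5}, {"offset": [0, 0, 0], "rot": [0, 0, 0], "gripper": 1.5}])

```text
time_s: 31.75
eef_pos: [593.7, -351.8, 82.5]
ee_rot: [0.001, 0.981, -0.192, 0.001]
force: [-0.7, 2.0, 6.4]
grip_width: 0.233
grip_force: 58.8
```

>>> step_arm(plan=[{"offset": [0, 0, -5], "rot": [0, 0, 0], "gripper": 1.5}, {"offset": [0, 0, -10], "rot": [0, 0, 0], "gripper": 1.5}, {"offset": [0, 0, -15], "rot": [0, 0, 0], "gripper": 1.5}, {"offset": [0, 0, -19], "rot": [0, 0, 0], "gripper": 1.5}, {"offset": [0, 0, -19], "rot": [0, 0, 0], "gripper": 1.5}])

```text
time_s: 32.25
eef_pos: [594.1, -352.2, 278.3]
ee_rot: [0.003, 0.981, -0.192, 0.005]
force: [0.6, -0.4, -0.4]
grip_width: 0.238
grip_force: 58.8
```

```bash
 python3 go.py 576.6 155.4 265 -104
```

```text
off [-20.72 -46.38   0.92] rot [ 0.3 -0.6 -8.1] rows>= 11 cur [ 594.1 -352.2  278.3] yaw -112.1 j [-0.7   0.71  0.95  0.    1.47  1.25] F [ 0.6 -0.4 -0.4] gw 0.238 gf 58.8 t 32.25
```

>>> step_arm(plan=[{"offset": [-20.7, -46.4, 0.9], "rot": [0, 0, -8], "gripper": 1.5}, {"offset": [-20.7, -46.4, 0.9], "rot": [0, 0, -8], "gripper": 1.5}, {"offset": [-20.7, -46.4, 0.9], "rot": [0, 0, -8], "gripper": 1.5}, {"offset": [-20.7, -46.4, 0.9], "rot": [0, 0, -8], "gripper": 1.5}, {"offset": [-20.7, -46.4, 0.9], "rot": [0, 0, -8], "gripper": 1.5}, {"offset": [-20.7, -46.4, 0.9], "rot": [0, 0, -8], "gripper": 1.5}, {"offset": [-20.7, -46.4, 0.9], "rot": [0, 0, -8], "gripper": 1.5}, {"offset": [-20.7, -46.4, 0.9], "rot": [0, 0, -8], "gripper": 1.5}, {"offset": [-20.7, -46.4, 0.9], "rot": [0, 0, -8], "gripper": 1.5}, {"offset": [-20.7, -46.4, 0.9], "rot": [0, 0, -8], "gripper": 1.5}, {"offset": [-20.7, -46.4, 0.9], "rot": [0, 0, -8], "gripper": 1.5}, {"offset": [-20.7, -46.4, 0.9], "rot": [0, 0, -8], "gripper": 1.5}])

```text
time_s: 33.45
eef_pos: [575.6, 157.5, 261.3]
ee_rot: [0.0, 0.993, -0.121, -0.0]
force: [0.2, -0.4, 0.2]
grip_width: 0.234
grip_force: 59.0
```

>>> step_arm(plan=[{"offset": [0, 0, 0], "rot": [0, 0, 0], "gripper": 1.5}, {"offset": [0, 0, 0], "rot": [0, 0, 0], "gripper": 1.5}, {"offset": [0, 0, 0], "rot": [0, 0, 0], "gripper": 1.5}])

```text
time_s: 33.75
eef_pos: [576.2, 154.9, 261.9]
ee_rot: [0.0, 0.992, -0.124, 0.0]
force: [0.7, 0.7, -1.0]
grip_width: 0.235
grip_force: 59.0
```

```bash
 python3 go.py 576.6 155.4 96 -104; python3 - <<'E'
from h import *
c=cam('wrist'); save(c,'w10.png',s=1.3)
E
```

```text
off [ 0.02 -0.06 16.59] rot [ 0.  -0.  -0.2] rows>= 4 cur [576.2 154.9 261.9] yaw -104.2 j [ 0.07  0.5   1.33 -0.    1.31  1.89] F [ 0.7  0.7 -1. ] gw 0.235 gf 59.0 t 33.75
```

View pics/w10.png

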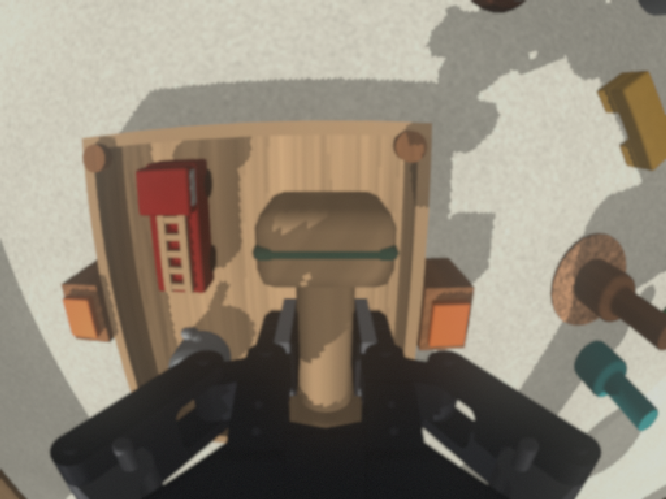

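The rattle is level in the grip, engine and teapot sit in the tray, and the cell is free.

>>> step_arm(plan=[{"offset": [0, 0, 4], "rot": [0, 0, 0], "gripper": 1.5}, {"offset": [0, 0, 8], "rot": [0, 0, 0], "gripper": 1.5}, {"offset": [0, 0, 12], "rot": [0, 0, 0], "gripper": 1.5}, {"offset": [0, 0, 15], "rot": [0, 0, 0], "gripper": 1.5}, {"offset": [0, 0, 16.3], "rot": [0, 0, 0], "gripper": 1.5}, {"offset": [0, 0, 16.7], "rot": [0, 0, 0], "gripper": 1.5}, {"offset": [0, 0, 16.7], "rot": [0, 0, 0], "gripper": 1.5}, {"offset": [0, 0, 16.7], "rot": [0, 0, 0], "gripper": 1.5}])

```text
time_s: 34.6
eef_pos: [576.8, 156.3, 96.5]
ee_rot: [-0.0, 0.992, -0.123, 0.001]
force: [0.2, -0.3, -0.9]
grip_width: 0.237
grip_force: 59.0
```

>>> step_arm(plan=[{"offset": [0, 0, 0.1], "rot": [0, 0, 0], "gripper": 1.5}, {"offset": [0, 0, 0.2], "rot": [0, 0, 0], "gripper": 1.5}, {"offset": [0, 0, 0.2], "rot": [0, 0, 0], "gripper": 1.5}])

```text
time_s: 34.9
eef_pos: [576.1, 156.3, 93.1]
ee_rot: [-0.0, 0.992, -0.123, 0.0]
force: [0.2, -0.3, -1.1]
grip_width: 0.231
grip_force: 59.0
```

>>> step_arm(plan=[{"offset": [0, 0, 0.1], "rot": [0, 0, 0], "gripper": 1.5}, {"offset": [0, 0, 0.1], "rot": [0, 0, 0], "gripper": 1.5}])

```text
time_s: 35.1
eef_pos: [576.1, 156.3, 92.5]
ee_rot: [-0.0, 0.992, -0.123, 0.0]
force: [-2.4, 0.1, 4.3]
grip_width: 0.238
grip_force: 59.7
```

>>> step_arm(plan=[{"offset": [0, 0, 0], "rot": [0, 0, 0], "gripper": 5}, {"offset": [0, 0, 0], "rot": [0, 0, 0], "gripper": 5}, {"offset": [0, 0, 0], "rot": [0, 0, 0], "gripper": 5}, {"offset": [0, 0, 0], "rot": [0, 0, 0], "gripper": 5}, {"offset": [0, 0, -5], "rot": [0, 0, 0], "gripper": 5}, {"offset": [0, 0, -10], "rot": [0, 0, 0], "gripper": 5}, {"offset": [0, 0, -15], "rot": [0, 0, 0], "gripper": 8.5}, {"offset": [0, 0, -20], "rot": [0, 0, 0], "gripper": 8.5}, {"offset": [0, 0, -20], "rot": [0, 0, 0], "gripper": 8.5}])

```text
time_s: 36.0
eef_pos: [577.4, 156.5, 299.2]
ee_rot: [-0.001, 0.992, -0.123, 0.006]
force: [-0.0, -0.1, 0.6]
grip_width: 0.996
grip_force: 0.0
```

```bash
 python3 t.py 576 156 70 18; python3 go.py 608 -177 280 -69
```

```text
2861 ctr [575.1 156.1] size [ 44.3 108.8] axis 165.6 ztop 55.6 px [251. 170.] rgb [142. 117.  88.]
294 ctr [558.9  89.9] size [ 3.2 40.4] axis 165.3 ztop 61.3 px [310. 170.] rgb [100.  83.  65.]
off [11.15 31.57  1.52] rot [ -0.   -0.4 -35.1] rows>= 7 cur [576.6 156.4 295.2] yaw -104.1 j [ 0.07  0.48  1.28 -0.    1.37  1.89] F [ 0.4  0.6 -0.7] gw 0.996 gf 0.0 t 36.05
```

Rattle flat in the tray with its top at 55.6 mm. Last comes the arch.

>>> step_arm(plan=[{"offset": [11.1, 31.6, 1.5], "rot": [0, 0, -35], "gripper": 8.5}, {"offset": [11.1, 31.6, 1.5], "rot": [0, 0, -35], "gripper": 8.5}, {"offset": [11.1, 31.6, 1.5], "rot": [0, 0, -35], "gripper": 8.5}, {"offset": [11.1, 31.6, 1.5], "rot": [0, 0, -35], "gripper": 8.5}, {"offset": [11.1, 31.6, 1.5], "rot": [0, 0, -35], "gripper": 8.5}, {"offset": [11.1, 31.6, 1.5], "rot": [0, 0, -35], "gripper": 8.5}, {"offset": [11.1, 31.6, 1.5], "rot": [0, 0, -35], "gripper": 8.5}, {"offset": [11.1, 31.6, 1.5], "rot": [0, 0, -35], "gripper": 8.5}, {"offset": [11.1, 31.6, 1.5], "rot": [0, 0, -35], "gripper": 8.5}, {"offset": [11.1, 31.6, 1.5], "rot": [0, 0, -35], "gripper": 8.5}, {"offset": [11.1, 31.6, 1.5], "rot": [0, 0, -35], "gripper": 8.5}])

```text
time_s: 37.15
eef_pos: [606.7, -175.9, 276.7]
ee_rot: [-0.0, 0.983, 0.182, -0.0]
force: [0.6, 0.5, 0.1]
grip_width: 0.998
grip_force: 0.0
```

```bash
 python3 t.py 608 -177 100 33; python3 go.py 608 -177 86 -69
```

```text
3721 ctr [ 607.7 -178.1] size [48.2 89.8] axis 21.6 ztop 45.9 px [251. 168.] rgb [148. 119.  62.]
off [ 0.08  0.14 19.08] rot [-0.  0. -0.] rows>= 4 cur [ 606.8 -176.   276.8] yaw -69.0 j [-0.47  0.57  1.18  0.    1.39  0.74] F [-0.3 -0.3 -0.4] gw 0.995 gf 0.0 t 37.2
```

>>> step_arm(plan=[{"offset": [0, 0.2, 2], "rot": [0, 0, 0], "gripper": 8.5}, {"offset": [0, 0.2, 6], "rot": [0, 0, 0], "gripper": 8.5}, {"offset": [0, 0.2, 11], "rot": [0, 0, 0], "gripper": 8.5}, {"offset": [0, 0.2, 15], "rot": [0, 0, 0], "gripper": 8.5}, {"offset": [0, 0.2, 18], "rot": [0, 0, 0], "gripper": 8.5}, {"offset": [0, 0.2, 19], "rot": [0, 0, 0], "gripper": 8.5}, {"offset": [0, 0.2, 19], "rot": [0, 0, 0], "gripper": 3.5}, {"offset": [0, 0.2, 19], "rot": [0, 0, 0], "gripper": 3.5}, {"offset": [0, 0.2, 19], "rot": [0, 0, 0], "gripper": 3.5}, {"offset": [0, 0.2, 19], "rot": [0, 0, 0], "gripper": 3.5}, {"offset": [0, 0.2, 19], "rot": [0, 0, 0], "gripper": 3.5}, {"offset": [0, 0.2, 19], "rot": [0, 0, 0], "gripper": 3.5}])

```text
time_s: 38.4
eef_pos: [608.3, -179.5, 89.2]
ee_rot: [0.001, 0.983, 0.181, 0.002]
force: [1.0, 1.6, 6.8]
grip_width: 0.551
grip_force: 63.8
```

>>> step_arm(plan=[{"offset": [0, 0, 0], "rot": [0, 0, 0], "gripper": 3.5}, {"offset": [0, 0, 0], "rot": [0, 0, 0], "gripper": 3.5}])

```text
time_s: 38.6
eef_pos: [608.3, -179.5, 89.3]
ee_rot: [0.001, 0.983, 0.181, 0.002]
force: [-0.1, 0.5, 6.5]
grip_width: 0.55
grip_force: 63.8
```

>>> step_arm(plan=[{"offset": [0, 0, -5], "rot": [0, 0, 0], "gripper": 3.5}, {"offset": [0, 0, -10], "rot": [0, 0, 0], "gripper": 3.5}, {"offset": [0, 0, -15], "rot": [0, 0, 0], "gripper": 3.5}, {"offset": [0, 0, -19], "rot": [0, 0, 0], "gripper": 3.5}, {"offset": [0, 0, -19], "rot": [0, 0, 0], "gripper": 3.5}])

```text
time_s: 39.1
eef_pos: [608.5, -179.5, 284.4]
ee_rot: [0.004, 0.983, 0.181, 0.005]
force: [0.8, -0.1, -1.9]
grip_width: 0.554
grip_force: 63.1
```

```bash
 python3 go.py 444.6 188 270 -104
```

```text
off [ -2.2  -40.19   1.05] rot [ 0.4 -0.6 34.9] rows>= 9 cur [ 608.5 -179.5  284.4] yaw -69.1 j [-0.47  0.57  1.17  0.    1.39  0.73] F [ 0.8 -0.1 -1.9] gw 0.554 gf 63.1 t 39.1
```

>>> step_arm(plan=[{"offset": [-2.2, -40.2, 1], "rot": [0, 0, 35], "gripper": 3.5}, {"offset": [-2.2, -40.2, 1], "rot": [0, 0, 35], "gripper": 3.5}, {"offset": [-2.2, -40.2, 1], "rot": [0, 0, 35], "gripper": 3.5}, {"offset": [-2.2, -40.2, 1], "rot": [0, 0, 35], "gripper": 3.5}, {"offset": [-2.2, -40.2, 1], "rot": [0, 0, 35], "gripper": 3.5}, {"offset": [-2.2, -40.2, 1], "rot": [0, 0, 35], "gripper": 3.5}, {"offset": [-2.2, -40.2, 1], "rot": [0, 0, 35], "gripper": 3.5}, {"offset": [-2.2, -40.2, 1], "rot": [0, 0, 35], "gripper": 3.5}, {"offset": [-2.2, -40.2, 1], "rot": [0, 0, 35], "gripper": 3.5}, {"offset": [-2.2, -40.2, 1], "rot": [0, 0, 35], "gripper": 3.5}, {"offset": [-2.2, -40.2, 1], "rot": [0, 0, 35], "gripper": 3.5}, {"offset": [-2.2, -40.2, 1], "rot": [0, 0, 35], "gripper": 3.5}])

```text
time_s: 40.3
eef_pos: [444.0, 187.4, 266.8]
ee_rot: [0.0, 0.992, -0.124, 0.0]
force: [-0.1, 0.5, -0.7]
grip_width: 0.551
grip_force: 63.0
```

```bash
 python3 go.py 444.6 188 101 -104
```

```text
off [ 0.04 -0.07 16.58] rot [ 0.  -0.  -0.2] rows>= 4 cur [444.  187.4 266.8] yaw -104.2 j [ 0.16  0.25  1.68 -0.    1.21  1.97] F [-0.1  0.5 -0.7] gw 0.551 gf 63.0 t 40.3
```

>>> step_arm(plan=[{"offset": [0, 0, 4], "rot": [0, 0, 0], "gripper": 3.5}, {"offset": [0, 0, 8], "rot": [0, 0, 0], "gripper": 3.5}, {"offset": [0, 0, 12], "rot": [0, 0, 0], "gripper": 3.5}, {"offset": [0, 0, 15], "rot": [0, 0, 0], "gripper": 3.5}, {"offset": [0, 0, 16], "rot": [0, 0, 0], "gripper": 3.5}, {"offset": [0, 0, 16.5], "rot": [0, 0, 0], "gripper": 3.5}, {"offset": [0, 0, 16.6], "rot": [0, 0, 0], "gripper": 3.5}, {"offset": [0, 0, 16.6], "rot": [0, 0, 0], "gripper": 3.5}])

```text
time_s: 41.1
eef_pos: [444.1, 188.5, 102.0]
ee_rot: [-0.0, 0.992, -0.123, 0.001]
force: [0.8, -0.2, -0.5]
grip_width: 0.551
grip_force: 63.0
```

>>> step_arm(plan=[{"offset": [0, 0, 0.1], "rot": [0, 0, 0], "gripper": 3.5}, {"offset": [0, 0, 0.2], "rot": [0, 0, 0], "gripper": 3.5}, {"offset": [0, 0, 0.2], "rot": [0, 0, 0], "gripper": 3.5}])

```text
time_s: 41.4
eef_pos: [443.6, 188.6, 99.3]
ee_rot: [-0.0, 0.992, -0.123, 0.0]
force: [0.1, 0.3, 0.9]
grip_width: 0.551
grip_force: 63.5
```

Contact. Release, retreat, and look over the whole tray.

>>> step_arm(plan=[{"offset": [0, 0, 0], "rot": [0, 0, 0], "gripper": 6.8}, {"offset": [0, 0, 0], "rot": [0, 0, 0], "gripper": 6.8}, {"offset": [0, 0, 0], "rot": [0, 0, 0], "gripper": 6.8}, {"offset": [0, 0, 0], "rot": [0, 0, 0], "gripper": 6.8}, {"offset": [0, 0, -5], "rot": [0, 0, 0], "gripper": 6.8}, {"offset": [0, 0, -10], "rot": [0, 0, 0], "gripper": 6.8}, {"offset": [0, 0, -15], "rot": [0, 0, 0], "gripper": 8.5}, {"offset": [0, 0, -20], "rot": [0, 0, 0], "gripper": 8.5}, {"offset": [0, 0, -23], "rot": [0, 0, 0], "gripper": 8.5}, {"offset": [0, 0, -23], "rot": [0, 0, 0], "gripper": 8.5}, {"offset": [0, 0, -23], "rot": [0, 0, 0], "gripper": 8.5}])

```text
time_s: 42.5
eef_pos: [443.3, 188.5, 328.6]
ee_rot: [0.0, 0.992, -0.123, 0.0]
force: [-0.6, 0.0, -0.8]
grip_width: 0.995
grip_force: 0.0
```

```bash
 python3 t.py 444 188 60 30 w11.png; python3 wed.py x.png; python3 t.py 473 305 45 40; python3 toys.py y.png | grep pounder
python3 - <<'E'
from h import *
c=cam('top'); save(c,'top9.png',s=1.5)
E
```

```text
2989 ctr [444.  188.5] size [48.1 89.3] axis 166.3 ztop 56.0 px [249. 160.] rgb [160. 128.  61.]
[325  91  25  33 769] z 81.6 n 768 [486.5  78.1] [28.3 35.3] 76.3
[ 63 100  19  31 489] z 81.7 n 484 [561.1 378. ] [26.8 35.5] 76.0
1593 ctr [467.1 302.1] size [51.9 66.7] axis 16.0 ztop 69.9 px [153. 163.] rgb [113. 113. 111.]
pounder 626 ctr [ 440.7 -110.4] size [29.2 29.8] long axis deg 41.3 ztop 137.3 mean [ 442.2 -105.4  129.4] px [494. 123.]
```

View pics/w11.png

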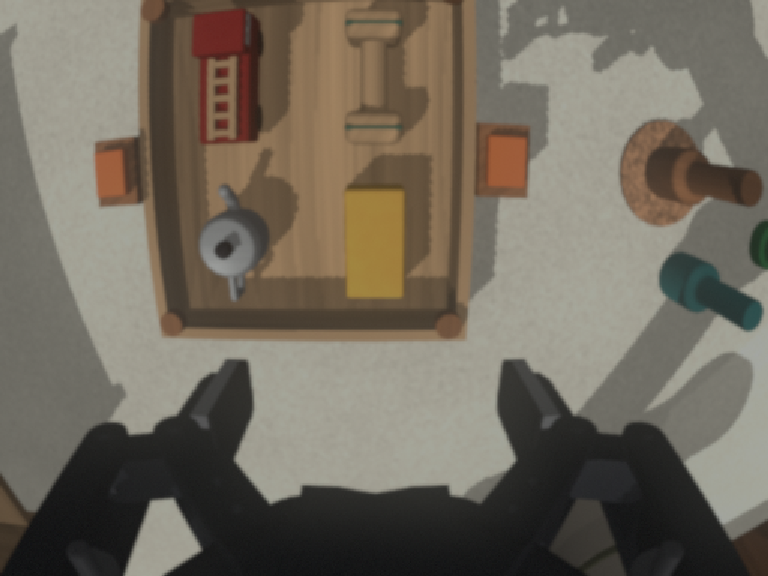

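View pics/top9.png

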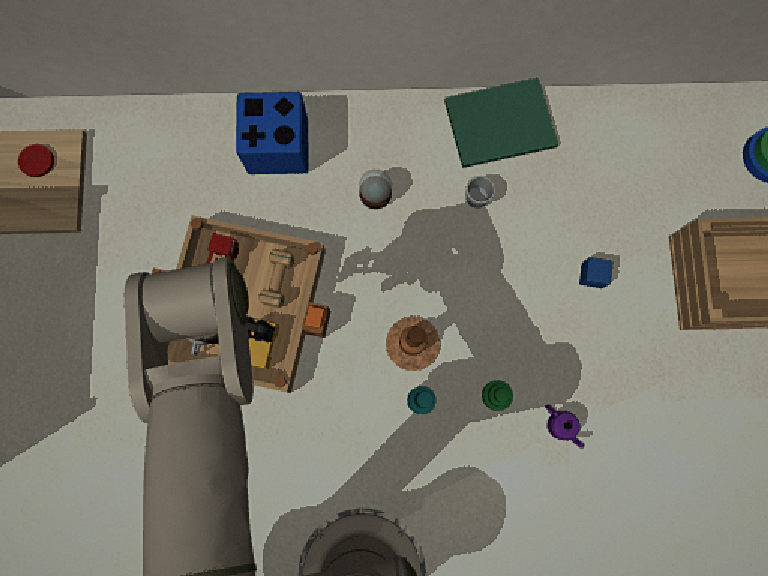

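All four toys lie upright inside the tray: engine (228,75), rattle (373,75), teapot (233,245) and arch (375,242). Both caps sit on their blocks and the pounder stands centred on its pad. In the top view the globe, cup, cone and blue block are where they began. Handing in.

```bash
python3 -c "
from rig import *
print(finish_job())"
```

```text
the job is handed in; nothing more can be done
None
```

I tapped both wedges home with the pounder, then loaded all four toys upright in the ash tier. The pounder stands on its cork pad, the bystanders were not moved, and the job is handed in at about 43 s; `finish_job()` returned no verdict.

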